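# Put the plank kit back and load the charger

### The job

Put each thing on the plank back in its own holder: the ring spanner lying flat between the end walls of its long cradle, and each of the two steel sockets standing upright in the round cup of its own size. Slide the hood of the white charger aside, stand the battery pack upright in the bay beneath it, down on the bay floor, and slide the hood fully back over it. Do these in any order, and let go of everything at the end.

Things in the scene. Friction and masses are not known exactly. Their poses are not given: they have to be found in the camera images.
- battery: Battery pack: upright black plastic block, 36 (x) x 56 (y) x 46 (z) mm, 0.2 kg, with a thin grey band and two brass contacts on top. Starts standing upright. Origin at the centre of its underside, z up. May stand in the bay either way round (half a turn does not matter).
- socket_large: Large steel impact socket: upright round cylinder, 40 mm diameter, 48 mm tall, about 0.28 kg, dark hexagon on its top. Origin at the centre of its underside, z up.
- socket_small: Small steel impact socket: upright round cylinder, 26 mm diameter, 42 mm tall, about 0.11 kg, dark hexagon on its top. Origin at the centre of its underside, z up.
- spanner: Steel double-ended ring spanner lying flat: 150 mm long along its x, equal rings 28 mm across and 12 mm high at both ends, shank 12 mm wide (y), from 2 to 10 mm above the underside; 0.12 kg. Origin at mid-length, at the underside, z up. Either way round is right.
- charger: White charger box, fixed: 90 (x) x 155 (y) mm, its flat deck 35 mm high. Origin at the centre of its underside. The battery bay is a rectangular pocket 46 (x) x 66 (y) mm, its centre at x = 0, y = -35 mm, its floor 15 mm above the origin (20 mm below the deck). A seated battery stands 26 mm above the deck. The bay is covered by the grey hood at the start.
- hood (a joint): Slide of the grey hood on the charger, in m: 0 = closed, centred over the bay; 0.070 = fully open, shifted along the charger's +y, leaving the bay clear. Starts between 0 and 0.02. It stays where it is left; about 1.5 N of friction. The hood is a tunnel 68 (x) x 66 (y) mm, open at both y ends, roof top 36 mm above the deck (6 mm over a seated battery at its underside).
- hood_tab (a point): Top centre of the upright black grip tab on the hood roof, 91 mm above the underside of the charger: the tab is 34 mm wide along the charger's x, 10 mm thick along its y, 20 mm tall. It moves with the hood; with the hood closed it is above the bay centre.
- cradle: Grey plastic spanner cradle, fixed: base plate 190 (x) x 50 (y) x 5 (z) mm with walls up to 17 mm above the plank round both ends only; the middle 112 mm is open at the sides. Inside the walls it is 166 mm long and 38 mm wide. Origin at the centre of its underside; its floor is 5 mm above that.
- cup_large: Large grey round cup, fixed: 60 mm outside, 50 mm inside diameter, 16 mm tall, floor 4 mm above its origin. Origin at the centre of its underside. For the large socket.
- cup_small: Small grey round cup, fixed: 46 mm outside, 36 mm inside diameter, 16 mm tall, floor 4 mm above its origin. Origin at the centre of its underside. For the small socket.
Not all that is in view belongs to the job. What is shaped like the socket_large but orange is not meant. Leave any green look-alike of the socket_small alone.

How it is judged (in metres and radians):
At the end, for the whole second after the job is handed in: Hood within 6 mm of shut; battery upright in the bay (12 mm each way, under 5 mm off its floor); spanner flat in the cradle (12 mm, 0.15 rad, under 4 mm off its floor); each socket upright in the cup of its size (10 mm, under 5 mm off its floor); tilts under 0.12 to 0.15 rad; all released, at rest (value of joint hood below 0.006 m and x of battery in the frame of charger between -0.012 and 0.012 m and y of battery in the frame of charger between -0.047 and -0.023 m and z of battery in the frame of charger below 0.02 m and angle between battery's own z axis and vertical below 0.15 rad and horizontal distance between spanner and cradle below 0.012 m and z of spanner in the frame of cradle below 0.009 m and angle between the x axis of spanner and the x axis of cradle, either way round below 0.15 rad and horizontal distance between socket_large and cup_large below 0.01 m and z of socket_large in the frame of cup_large below 0.009 m and angle between each of socket_large, socket_small's own z axis and vertical below 0.12 rad and horizontal distance between socket_small and cup_small below 0.01 m and z of socket_small in the frame of cup_small below 0.009 m and linear speed of each of battery, spanner, socket_large, socket_small below 0.015 m/s); the robot touches nothing.
It also fails if it takes over 144 s, if anything falls off the work surface, if the arm or the gripper's body presses on something with over 40 N, if the wrist force passes 120 N, or if a joint passes its speed limit or range.

### The arm

A 7-joint arm with a two-finger parallel gripper is mounted at the origin on the work surface. World frame = base frame: x ahead of the robot, y to its left, z up, the work surface at z = 0. Lengths are in m, angles in degrees, forces in N, time in s.
With the tool pointing down it reaches from about 0.4 to 0.9 m from the base axis. Payload 5.5 kg.
Tool frame: the origin (TCP) lies midway between the tips of the shut fingers; the grasp point (between the pads) lies 19 mm behind it; z points along the fingers, y is the line along which they close (so a half turn about z gives the same grasp; the last joint's range is limited). The gripper opens to 85 mm and grips with 20 to 120 N. Pads are 22 mm wide; open, the fingers measure 114 mm over their backs; the gripper's body (76 mm by 85 mm) begins 54 mm behind the grasp point. The pads swing forward as they close: fully open they stand 13 mm farther back than shut.
Start: joints at [-51.211, 28.699, -24.465, 88.831, 12.651, 65.22, -12.049], TCP at [0.261, 0.595, 0.192] pointing down, gripper open.
Joint ranges: [-164.97, 164.97], [-17.58, 116.51], [-87.97, 89.64], [11.32, 138.91], [-80.73, 260.73], [10.89, 115.49], [-147.41, 147.41]. Speed limits (degrees/s): [147.25, 147.25, 180, 180, 180, 180, 180].

### API

Orientations are given as [roll, pitch, yaw] about the fixed x, y, z axes, in that order (R = Rz(yaw) Ry(pitch) Rx(roll)).
In Python, from cell import status, optics, arm, search_frame, pinpoint gives the robot as it stands.
- The arm moves only by the shell command python3 -m creep 'ROWS' [FORCE]. ROWS is JSON, a list of rows, each an object with "gripper": the opening, from 0 (shut) to 1 (fully open); "xyz": the shift along the tool's x, y, z in cm, a list of three; "roll": the turn about the tool's z in rad. In form: [{"gripper": gripper, "xyz": [tx, ty, tz], "roll": roll}, ...]. A call has exactly 8 rows; each row is the pose to reach, as a shift and turn from the pose commanded when the call began, along the tool's axes at that moment; what a row does not reach only later rows make up. A row lasts 1/12 s, in which the tool goes at most 41.7 mm and 7.16 degrees, less where a joint would pass 70% of its speed; a pose out of reach is approached as far as the arm can. A call with a gripper value outside its range is refused whole. The fingers move at their own pace and stop on an object; FORCE is the grip in N (left out, the last holds). Time passes only in rows, so rows that repeat a pose let the fingers close, or fill a call up. It gives the time, the measured TCP pose, the force, the opening and the grip force at its end, in the units of the state.
- status.state(): the state, without advancing time (a new reading comes with each control period).
- optics.camera(name): name is "side" or "top" or "wrist"; returns a dict with "color" (480x640x3 uint8, red, green, blue), "camera_matrix" (3x3 intrinsics, pixels), "dist" ([k1, k2, p1, p2, k3] as OpenCV has them; the pictures are not rectified), "rvec" (rotation vector, rad) and "tvec" (3), from world to camera coordinates, as OpenCV has them; the wrist camera has in their place "tool_from_camera" (4x4, takes a point from camera to tool coordinates, whose origin is the TCP and whose axes are the flange's). Camera axes: x right, y down, z forward; pixel columns grow to the right and rows downward; lengths in m; the calibration is good to about 2 mm. A picture is of the moment at which its call begins: read the wrist's pose just before it. There is no depth.
- arm.job_done(): hands the job in; it is judged then, once.
Trained networks look in a picture, given as the dict that the camera call returned (one of the last four; its "shot" number tells which), for a name from the list of things; names that differ only in an ending like _2 or _b are one class to them, and where a whole thing is asked for, a point or a joint stands for the part that bears it (a point fixed in the world has none). Each returns a list of dicts, best first, with "score" (0 to 1); they miss things now and then, are a little off and sometimes report something else, mostly with a low value. They report only what shows in the picture. A call takes as long as a camera call. They do not tell look-alikes from the thing itself.
- search_frame(target, picture): "position" ([x, y, z] in m, in the coordinates of the camera as it stood for that picture, good to about 4 mm: the middle of the surface that is visible of it).
- pinpoint(target, picture): "position" ([x, y, z] in m, in the coordinates of the camera as it stood for that picture, good to about 4 mm: a listed point, or the origin of a listed thing).
The state is a dict: "time": time; "joints": joint angles; "qd": joint speeds; "joint_efforts": joint torques, N m; "ee_pos": TCP position; "orientation": TCP orientation; "wrist_force": force on the tool from outside, world axes, zero at the start; "wrist_torque": the same for the moment, N m; "gripper_width": finger opening in m; "grip_force": force on a finger pad.
Only numpy, scipy, OpenCV 4.12 (cv2) and the standard library are available. Lean on these libraries where they do the work, as an engineer would, in place of code of your own. Each camera call takes 0.05 s, during which the arm holds its last target. There are 200 camera calls.

## Working session

There is one attempt and no reset: what is moved stays moved. The work goes in short steps, Python scripts to look and compute and a shell command to move; the robot and the scene stay as the last step left them, time stands still between calls to the robot, and variables do not carry over. Pictures are saved under pics/ and viewed, at most 14 in all, crops included, and the job is handed in when it is done.

```bash
ls; mkdir -p pics; cat > h.py <<'E'
import numpy as np,cv2
from cell import status,optics,arm,search_frame,pinpoint
from scipy.spatial.transform import Rotation as R
def T_tool():
    s=status.state();T=np.eye(4);T[:3,:3]=R.from_euler('xyz',s['orientation'],degrees=True).as_matrix();T[:3,3]=s['ee_pos'];return T
def shot(name):
    T=T_tool();p=optics.camera(name)
    if name=='wrist': W=T@np.array(p['tool_from_camera'])
    else:
        E=np.eye(4);E[:3,:3]=cv2.Rodrigues(np.array(p['rvec'],float))[0];E[:3,3]=np.ravel(p['tvec']);W=np.linalg.inv(E)
    p['W']=W;return p
def clean(p): return {k:v for k,v in p.items() if k!='W'}
def world(p,c): return (p['W']@np.r_[c,1])[:3]
def pix(p,w):
    E=np.linalg.inv(p['W']);r=cv2.Rodrigues(E[:3,:3])[0]
    return cv2.projectPoints(np.array([w],float),r,E[:3,3],np.array(p['camera_matrix']),np.array(p['dist']))[0].ravel()
def ray(p,uv,z):
    n=cv2.undistortPoints(np.array([[uv]],float),np.array(p['camera_matrix']),np.array(p['dist'])).ravel()
    d=p['W'][:3,:3]@np.r_[n,1];o=p['W'][:3,3];return o+d*(z-o[2])/d[2]
def save(p,f): cv2.imwrite('pics/'+f,p['color'][:,:,::-1])
E
cat > a.py <<'E'
from h import *
s=status.state();print(s)
for c in('top','side'):
    p=shot(c);save(p,c+'0.png');print(c,p['W'].round(3).tolist())
    for t in('battery','socket_large','socket_small','spanner','charger','hood_tab','cradle','cup_large','cup_small'):
        for q in pinpoint(t,clean(p))[:4]:
            w=world(p,q['position']);print(t,round(q['score'],2),w.round(3),pix(p,w).round())
E
python3 a.py
```

```text
pics
{'time': 0.0, 'joints': array([-51.21328332,  28.75444556, -24.45158744,  88.89234825,
        12.65219834,  65.21986383, -12.04976312]), 'qd': array([ 0.08693795, -0.0311782 , -0.01043088,  0.05842889,  0.04651701,
        0.01184981, -0.03360487]), 'joint_efforts': array([ 1.10248897e-03, -5.69540656e+01, -5.81585884e+00, -2.80933803e+01,
        1.06119347e-02,  1.23028457e-02, -1.91388290e-05]), 'ee_pos': array([0.26108256, 0.5944093 , 0.19084339]), 'orientation': array([-1.79886938e+02, -1.90042486e-03,  1.56295384e+02]), 'wrist_force': array([ 0.06073178,  0.6389058 , -0.5345676 ]), 'wrist_torque': array([-0.04940066,  0.02002931, -0.00084744]), 'grip_force': 0.0, 'gripper_width': 0.08553176265007006}
top [[0.006, -0.989, 0.145, 0.382], [-1.0, -0.007, -0.003, -0.018], [0.004, -0.145, -0.989, 1.192], [0.0, 0.0, 0.0, 1.0]]
battery 0.56 [ 0.416 -0.276  0.001] [453. 308.]
socket_large 0.85 [0.432 0.004 0.001] [307. 299.]
socket_large 0.67 [0.425 0.092 0.002] [262. 302.]
socket_small 0.61 [0.478 0.233 0.004] [190. 274.]
socket_small 0.57 [0.405 0.224 0.006] [193. 312.]
spanner 
[... 439 characters left out ...]
 -0.055, 0.12, 0.434], [-0.13, 0.549, -0.825, 0.627], [-0.021, -0.834, -0.552, 0.496], [0.0, 0.0, 0.0, 1.0]]
battery 0.86 [ 0.418 -0.278 -0.   ] [383. 190.]
socket_large 0.92 [ 0.427  0.095 -0.002] [375. 303.]
socket_large 0.9 [ 0.428  0.004 -0.002] [376. 267.]
socket_small 0.88 [ 0.404  0.219 -0.001] [388. 365.]
socket_small 0.74 [ 0.471  0.229 -0.001] [339. 367.]
spanner 0.75 [0.593 0.236 0.003] [251. 361.]
charger 0.68 [ 0.56  -0.004 -0.001] [303. 260.]
charger 0.62 [ 0.405  0.218 -0.001] [388. 365.]
hood_tab 0.92 [ 0.563 -0.025  0.094] [301. 209.]
cradle 0.7 [ 0.608 -0.29   0.001] [302. 183.]
cup_large 0.71 [ 0.696 -0.057  0.002] [239. 237.]
cup_small 0.62 [0.678 0.079 0.007] [226. 281.]
```

View pics/top0.png

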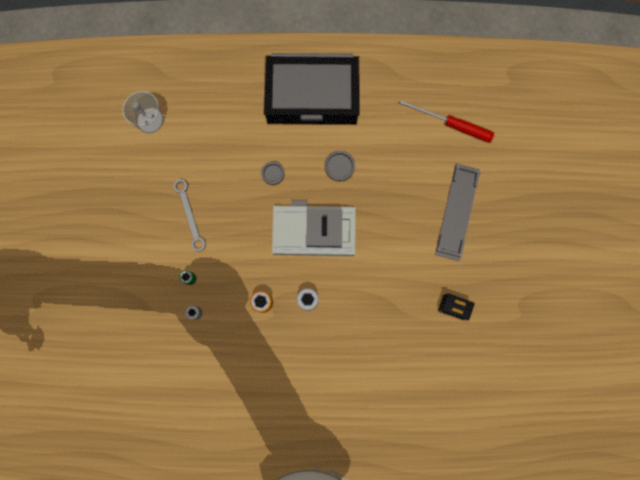

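View pics/side0.png

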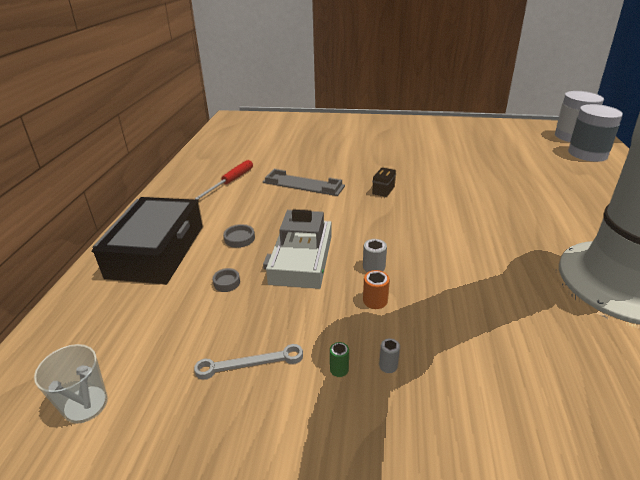

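Candidates in the top picture: steel large socket at (307,299), with an orange look-alike at (261,301). The steel small socket is at (193,312), with a green look-alike at (187,277). The battery is at (457,307), the spanner at (190,215) (the red screwdriver at (450,120) isn't it), the charger at (313,231), the cradle at (459,213), and the cups at (340,166) and (273,173). I choose the grey sockets and will go over the small one to check it up close.

```bash
cat > go.py <<'E'
import sys
from h import *
# usage: x y z yaw -> tool shift cm, roll rad, mod 180 nearest
def go(x,y,z,yaw,half=True,T=None):
    T=T_tool() if T is None else T
    d=T[:3,:3].T@(np.array([x,y,z])-T[:3,3])*100
    cur=np.degrees(np.arctan2(T[1,0],T[0,0])); m=180 if half else 360
    r=(cur-yaw+m/2)%m-m/2
    print('xyz',d.round(2).tolist(),'roll',round(float(np.radians(r)),3),'cur',(T[:3,3]*1000).round(1),round(cur,2),'j7',round(float(status.state()['joints'][6]),1))
if __name__=='__main__': go(*map(float,sys.argv[1:5]))
E
python3 go.py 0.45 0.2 0.25 180
python3 - <<'E'
from h import *
p=shot('top')
for n,a,b,z in(('spanner',(181,186),(198.5,243.5),.012),('cradle',(466,168),(449,256),.01),('charger L',(273,206),(354,206),.035),('charger R',(273,254),(354,254),.035)):
    A,B=ray(p,a,z),ray(p,b,z);print(n,A.round(3),B.round(3),((A+B)/2).round(3),np.degrees(np.arctan2(*(B-A)[[1,0]])))
p=shot('wrist');print(np.array(p['tool_from_camera']).round(3),p['camera_matrix'])
E
```

```text
xyz [-33.16, -28.6, -5.81] roll -0.414 cur [261.3 595.2 191.9] 156.29 j7 -12.0
spanner [0.65  0.255 0.012] [0.536 0.215 0.012] [0.593 0.235 0.012] -160.93647184711057
cradle [ 0.691 -0.308  0.01 ] [ 0.516 -0.269  0.01 ] [ 0.603 -0.288  0.01 ] 167.44281806551723
charger L [0.606 0.071 0.035] [ 0.607 -0.083  0.035] [ 0.607 -0.006  0.035] -89.60650325653214
charger R [0.515 0.069 0.035] [ 0.516 -0.083  0.035] [ 0.515 -0.007  0.035] -89.60129249824978
[[ 0.001 -0.962 -0.272  0.069]
 [ 1.     0.001  0.001 -0.   ]
 [-0.    -0.272  0.962 -0.182]
 [ 0.     0.     0.     1.   ]] [[417.12870407   0.         327.83916312]
 [  0.         417.12870407 240.64691494]
 [  0.           0.           1.        ]]
```

```bash
python3 -m creep '[{"gripper":1,"xyz":[-3,-3,-2],"roll":-0.05},{"gripper":1,"xyz":[-7,-6,-4],"roll":-0.1},{"gripper":1,"xyz":[-11,-9,-6],"roll":-0.2},{"gripper":1,"xyz":[-15,-12,-6],"roll":-0.3},{"gripper":1,"xyz":[-19,-15,-6],"roll":-0.4},{"gripper":1,"xyz":[-23,-18,-6],"roll":-0.414},{"gripper":1,"xyz":[-27,-21,-6],"roll":-0.414},{"gripper":1,"xyz":[-31,-24,-6],"roll":-0.414}]' 40
python3 go.py 0.45 0.2 0.25 180
```

```text
time: 1.77
ee_pos: [0.4153, 0.3096, 0.2519]
orientation: [180.0, 0.1, -180.0]
wrist_force: [0.5, 0.3, -0.9]
gripper_width: 0.0856
grip_force: 0.0
xyz [-3.46, -10.96, 0.19] roll 0.0 cur [415.3 309.6 251.9] -179.98 j7 45.8
```

```bash
python3 -m creep '[{"gripper":1,"xyz":[0,-2.5,0],"roll":0},{"gripper":1,"xyz":[0,-5,0],"roll":0},{"gripper":1,"xyz":[0,-5,0],"roll":0},{"gripper":1,"xyz":[0,-5,0],"roll":0},{"gripper":1,"xyz":[0,-5,0],"roll":0},{"gripper":1,"xyz":[0,-5,0],"roll":0},{"gripper":1,"xyz":[0,-5,0],"roll":0},{"gripper":1,"xyz":[0,-5,0],"roll":0}]'
cat > look.py <<'E'
import sys
from h import *
p=shot('wrist');save(p,sys.argv[1])
for t in sys.argv[2:]:
    for q in pinpoint(t,clean(p))[:3]:
        w=world(p,q['position']);u=pix(p,w)
        if 0<u[0]<640: print(t,round(q['score'],2),w.round(4),u.round())
E
python3 look.py w1.png socket_small spanner socket_large; python3 go.py 0.404 0.22 0.08 180
```

```text
time: 2.43
ee_pos: [0.4141, 0.2626, 0.2513]
orientation: [180.0, -0.0, -179.9]
wrist_force: [-1.0, -0.6, 0.7]
gripper_width: 0.0853
grip_force: 0.0
socket_small 0.89 [0.4711 0.2343 0.0014] [301. 244.]
socket_small 0.68 [0.4015 0.2195 0.004 ] [286. 180.]
spanner 0.73 [0.5943 0.238  0.0006] [306. 345.]
socket_large 0.91 [0.4233 0.0885 0.0013] [164. 200.]
socket_large 0.86 [ 0.4318  0.0028 -0.0028] [ 91. 208.]
xyz [1.04, -4.18, 17.12] roll 0.001 cur [414.4 261.8 251.2] -179.95 j7 51.4
```

View image.

View pics/w1.png

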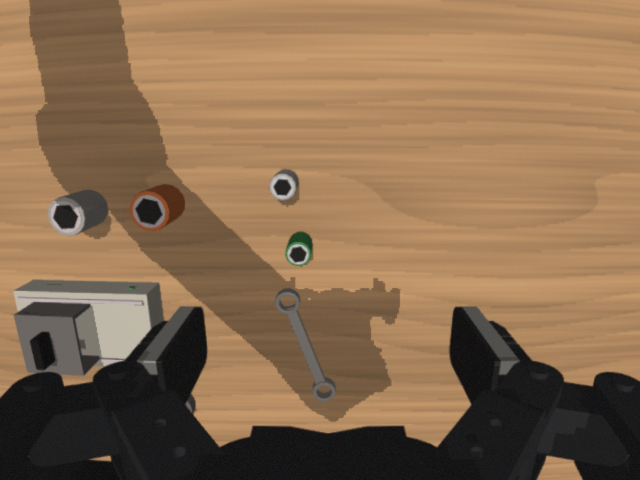

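The steel small socket's top is at (284,187), with green at (299,253). The steel large socket's top is at (67,217), with orange at (151,211). The spanner rings are at (288,301) and (324,389).

```bash
python3 - <<'E'
from h import *
p=shot('wrist')
for n,u,z in(('small',(284,186.5),.042),('large',(67,217),.048),('r1',(288,301),.012),('r2',(324,389),.012)):print(n,ray(p,u,z).round(4))
a,b=ray(p,(288,301),.012),ray(p,(324,389),.012);print((a+b)/2,np.degrees(np.arctan2(*(b-a)[[1,0]])),np.linalg.norm(b-a))
from go import go
go(.402,.222,.10,180)
E
```

```text
small [0.4031 0.2205 0.042 ]
large [0.4306 0.0052 0.048 ]
r1 [0.5335 0.2183 0.012 ]
r2 [0.647  0.2577 0.012 ]
[0.5902235  0.23801983 0.012     ] 19.139810193294906 0.1201465670159895
xyz [1.23, -3.96, 15.12] roll 0.001 cur [414.4 261.6 251.2] -179.96 j7 51.4
```

```bash
python3 -m creep '[{"gripper":1,"xyz":[0.6,-2,2],"roll":0},{"gripper":1,"xyz":[1.15,-4.1,5],"roll":0},{"gripper":1,"xyz":[1.15,-4.1,9],"roll":0},{"gripper":1,"xyz":[1.15,-4.1,13],"roll":0},{"gripper":1,"xyz":[1.15,-4.1,15],"roll":0},{"gripper":1,"xyz":[1.15,-4.1,16.5],"roll":0},{"gripper":1,"xyz":[1.15,-4.1,16.5],"roll":0},{"gripper":1,"xyz":[1.15,-4.1,16.5],"roll":0}]'
python3 look.py w2.png socket_small; python3 go.py 0.403 0.2205 0.013 180
```

```text
time: 3.35
ee_pos: [0.4025, 0.2203, 0.0859]
orientation: [-180.0, -0.1, -180.0]
wrist_force: [0.0, 1.2, 0.4]
gripper_width: 0.0853
grip_force: 0.0
socket_small 0.93 [0.4048 0.2227 0.0034] [332. 236.]
socket_small 0.8 [ 0.4677  0.2347 -0.0008] [348. 320.]
xyz [0.11, -0.07, 7.45] roll 0.0 cur [404.  221.1  87.5] -179.98 j7 50.2
```

```bash
python3 -m creep '[{"gripper":1,"xyz":[0,0,2.5],"roll":0},{"gripper":1,"xyz":[0,0,5],"roll":0},{"gripper":1,"xyz":[0,0,6.5],"roll":0},{"gripper":1,"xyz":[0,0,7.3],"roll":0},{"gripper":0.2,"xyz":[0,0,7.3],"roll":0},{"gripper":0,"xyz":[0,0,7.3],"roll":0},{"gripper":0,"xyz":[0,0,7.3],"roll":0},{"gripper":0,"xyz":[0,0,7.3],"roll":0}]' 50
python3 -m creep '[{"gripper":0,"xyz":[0,0,0],"roll":0},{"gripper":0,"xyz":[0,0,0],"roll":0},{"gripper":0,"xyz":[0,0,0],"roll":0},{"gripper":0,"xyz":[0,0,-1],"roll":0},{"gripper":0,"xyz":[0,0,-3],"roll":0},{"gripper":0,"xyz":[0,0,-6],"roll":0},{"gripper":0,"xyz":[0,0,-9],"roll":0},{"gripper":0,"xyz":[0,0,-11],"roll":0}]'
python3 go.py 0.68 0.078 0.15 180
```

```text
time: 4.12
ee_pos: [0.4042, 0.221, 0.0146]
orientation: [179.9, 0.1, -180.0]
wrist_force: [0.9, 0.3, -0.1]
gripper_width: 0.0385
grip_force: 0.0
time: 4.78
ee_pos: [0.4037, 0.2211, 0.1264]
orientation: [179.9, 0.1, -180.0]
wrist_force: [1.2, 0.3, -0.1]
gripper_width: 0.0001
grip_force: 0.0
xyz [-27.63, -14.33, -2.32] roll 0.001 cur [403.7 221.1 126.4] -179.96 j7 51.9
```

```bash
python3 look.py w3.png socket_small; python3 -c "
from h import *;p=shot('side');save(p,'s3.png')
for q in pinpoint('socket_small',clean(p)):print(world(p,q['position']),q['score'])"
```

```text
socket_small 0.79 [ 4.679e-01  2.331e-01 -4.000e-04] [342. 295.]
socket_small 0.66 [4.021e-01 2.223e-01 3.000e-04] [329. 215.]
[0.47296382 0.22916712 0.00328885] 0.92
[ 0.40534823  0.21943327 -0.00191448] 0.82
```

View pics/w3.png

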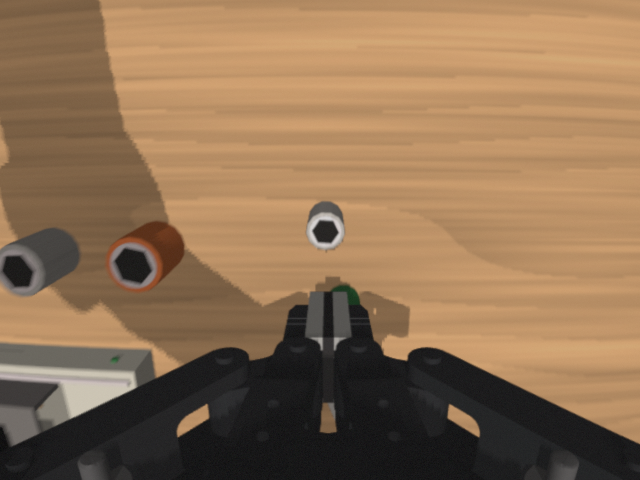

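The socket still stands at (325,230) and the fingers are shut: I lifted before the grip had built up. I'll retry and confirm the grip force before lifting.

```bash
python3 -m creep '[{"gripper":1,"xyz":[0,0,0],"roll":0},{"gripper":1,"xyz":[0,0,0],"roll":0},{"gripper":1,"xyz":[0,0,0],"roll":0},{"gripper":1,"xyz":[0,0,0],"roll":0},{"gripper":1,"xyz":[0,0,0],"roll":0},{"gripper":1,"xyz":[0,0,3],"roll":0},{"gripper":1,"xyz":[0,0,6],"roll":0},{"gripper":1,"xyz":[0,0,6],"roll":0}]' 50
python3 go.py 0.403 0.2215 0.011 180
```

```text
time: 5.65
ee_pos: [0.3993, 0.2182, 0.059]
orientation: [-179.8, -0.4, -180.0]
wrist_force: [-1.1, -0.8, -0.1]
gripper_width: 0.0855
grip_force: 0.0
xyz [-0.41, 0.34, 4.8] roll 0.0 cur [399.3 218.2  59. ] -179.98 j7 48.7
```

```bash
python3 -m creep '[{"gripper":1,"xyz":[-0.2,0.2,1],"roll":0},{"gripper":1,"xyz":[-0.2,0.2,3],"roll":0},{"gripper":1,"xyz":[-0.2,0.2,4],"roll":0},{"gripper":1,"xyz":[-0.2,0.2,4.8],"roll":0},{"gripper":1,"xyz":[-0.2,0.2,4.8],"roll":0},{"gripper":0,"xyz":[-0.2,0.2,4.8],"roll":0},{"gripper":0,"xyz":[-0.2,0.2,4.8],"roll":0},{"gripper":0,"xyz":[-0.2,0.2,4.8],"roll":0}]' 50
python3 go.py 0.403 0.2215 0.011 180
python3 -m creep '[{"gripper":0,"xyz":[0,0,0],"roll":0},{"gripper":0,"xyz":[0,0,0],"roll":0},{"gripper":0,"xyz":[0,0,0],"roll":0},{"gripper":0,"xyz":[0,0,0],"roll":0},{"gripper":0,"xyz":[0,0,0],"roll":0},{"gripper":0,"xyz":[0,0,0],"roll":0},{"gripper":0,"xyz":[0,0,0],"roll":0},{"gripper":0,"xyz":[0,0,0],"roll":0}]'
```

```text
time: 6.32
ee_pos: [0.4057, 0.2228, 0.0162]
orientation: [180.0, 0.1, -180.0]
wrist_force: [-0.6, 1.0, -0.6]
gripper_width: 0.0514
grip_force: 0.0
xyz [0.27, -0.13, 0.52] roll 0.0 cur [405.7 222.8  16.2] -179.99 j7 45.9
time: 6.98
ee_pos: [0.405, 0.2224, 0.0153]
orientation: [-180.0, -0.0, -180.0]
wrist_force: [-0.4, 0.3, -1.1]
gripper_width: -0.0004
grip_force: 0.0
```

```bash
python3 -c "
from h import *;p=shot('side');c=p['color'][280:430,290:490];cv2.imwrite('pics/s4.png',cv2.resize(c,(800,600))[:,:,::-1])
print(pix(p,[.405,.2224,.0153]), T_tool())"
```

```text
[388.46021163 359.79318535] [[-9.99999963e-01 -2.70612712e-04 -3.58276108e-05  4.04991616e-01]
 [-2.70613825e-04  9.99999963e-01  3.10739414e-05  2.22421362e-01]
 [ 3.58192004e-05  3.10836357e-05 -9.99999999e-01  1.53272277e-02]
 [ 0.00000000e+00  0.00000000e+00  0.00000000e+00  1.00000000e+00]]
```

View pics/s4.png

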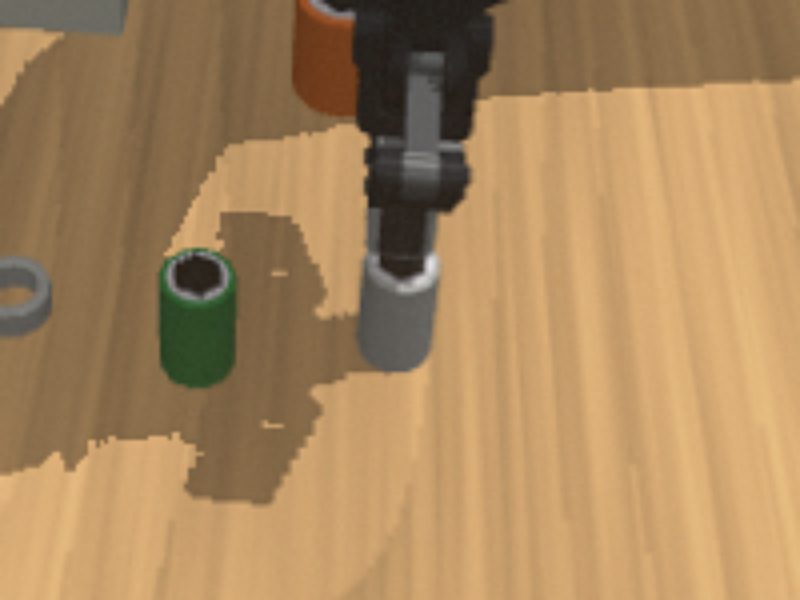

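```bash
python3 -m creep '[{"gripper":0,"xyz":[0,0,-2],"roll":0},{"gripper":0,"xyz":[0,0,-4],"roll":0},{"gripper":0,"xyz":[0,0,-6],"roll":0},{"gripper":0,"xyz":[0,0,-8],"roll":0},{"gripper":0,"xyz":[0,0,-8],"roll":0},{"gripper":0,"xyz":[0,0,-8],"roll":0},{"gripper":0,"xyz":[0,0,-8],"roll":0},{"gripper":0,"xyz":[0,0,-8],"roll":0}]'
python3 -c "
from h import *;p=shot('side');T=T_tool();q=p['color'].copy()
print(pix(p,T[:3,3]),T[:3,3])
for z in range(0,60,10):
  u=pix(p,T[:3,3]+[0,0,z/1000]);print(z,u.round(1))
c=q[250:400,290:490];cv2.imwrite('pics/s5.png',cv2.resize(c,(800,600))[:,:,::-1])"
```

```text
time: 7.7
ee_pos: [0.4041, 0.2218, 0.0943]
orientation: [-179.9, -0.1, -180.0]
wrist_force: [0.2, -0.0, -0.8]
gripper_width: 0.0001
grip_force: 0.0
[393.45466371 317.65455247] [0.40410186 0.22189757 0.09426783]
0 [393.5 317.7]
10 [394.  311.8]
20 [394.6 305.9]
30 [395.3 299.9]
40 [395.9 293.7]
50 [396.5 287.3]
```

View pics/s5.png

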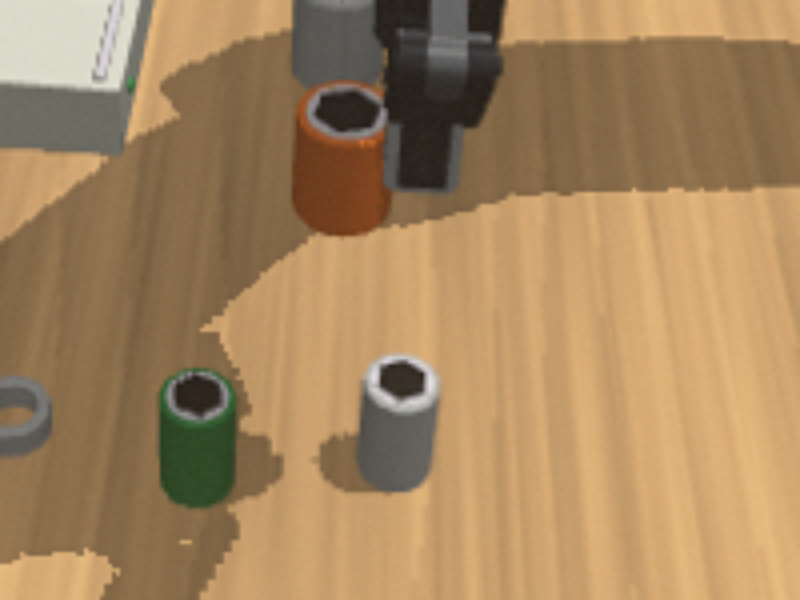

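The shut fingertips end at about pixel (396,297), roughly 35 mm above the reported TCP (which projects to row 318). I'll touch the bare plank to measure that offset.

```bash
python3 -m creep '[{"gripper":0,"xyz":[0,3,0],"roll":0},{"gripper":0,"xyz":[0,6,3],"roll":0},{"gripper":0,"xyz":[0,6,6],"roll":0},{"gripper":0,"xyz":[0,6,9],"roll":0},{"gripper":0,"xyz":[0,6,10],"roll":0},{"gripper":0,"xyz":[0,6,11],"roll":0},{"gripper":0,"xyz":[0,6,11],"roll":0},{"gripper":0,"xyz":[0,6,11],"roll":0}]'
python3 -m creep '[{"gripper":0,"xyz":[0,0,0.2],"roll":0},{"gripper":0,"xyz":[0,0,0.3],"roll":0},{"gripper":0,"xyz":[0,0,0.4],"roll":0},{"gripper":0,"xyz":[0,0,0.5],"roll":0},{"gripper":0,"xyz":[0,0,0.6],"roll":0},{"gripper":0,"xyz":[0,0,0.7],"roll":0},{"gripper":0,"xyz":[0,0,0.8],"roll":0},{"gripper":0,"xyz":[0,0,0.8],"roll":0}]'
```

```text
time: 8.42
ee_pos: [0.4052, 0.2823, -0.0144]
orientation: [-180.0, -0.0, 180.0]
wrist_force: [0.4, 0.1, -0.1]
gripper_width: 0.0
grip_force: 0.0
time: 9.08
ee_pos: [0.4048, 0.2823, -0.0228]
orientation: [-180.0, -0.0, -180.0]
wrist_force: [-0.2, -0.2, 0.7]
gripper_width: 0.0003
grip_force: 0.0
```

```bash
python3 -m creep '[{"gripper":0,"xyz":[0,0,0.2],"roll":0},{"gripper":0,"xyz":[0,0,0.3],"roll":0},{"gripper":0,"xyz":[0,0,0.4],"roll":0},{"gripper":0,"xyz":[0,0,0.5],"roll":0},{"gripper":0,"xyz":[0,0,0.6],"roll":0},{"gripper":0,"xyz":[0,0,0.7],"roll":0},{"gripper":0,"xyz":[0,0,0.7],"roll":0},{"gripper":0,"xyz":[0,0,0.7],"roll":0}]'
python3 -m creep '[{"gripper":0,"xyz":[0,0,0.1],"roll":0},{"gripper":0,"xyz":[0,0,0.2],"roll":0},{"gripper":0,"xyz":[0,0,0.3],"roll":0},{"gripper":0,"xyz":[0,0,0.3],"roll":0},{"gripper":0,"xyz":[0,0,0.3],"roll":0},{"gripper":0,"xyz":[0,0,0.3],"roll":0},{"gripper":0,"xyz":[0,0,0.3],"roll":0},{"gripper":0,"xyz":[0,0,0.3],"roll":0}]'
```

```text
time: 9.75
ee_pos: [0.4049, 0.2824, -0.0297]
orientation: [-180.0, -0.0, -180.0]
wrist_force: [-0.2, -0.0, 0.7]
gripper_width: -0.0003
grip_force: 0.0
time: 10.42
ee_pos: [0.405, 0.2824, -0.0326]
orientation: [180.0, 0.0, -180.0]
wrist_force: [0.7, -0.8, 0.7]
gripper_width: -0.0002
grip_force: 0.0
```

```bash
python3 -m creep '[{"gripper":0,"xyz":[0,0,0.1],"roll":0},{"gripper":0,"xyz":[0,0,0.2],"roll":0},{"gripper":0,"xyz":[0,0,0.3],"roll":0},{"gripper":0,"xyz":[0,0,0.3],"roll":0},{"gripper":0,"xyz":[0,0,0.3],"roll":0},{"gripper":0,"xyz":[0,0,0.3],"roll":0},{"gripper":0,"xyz":[0,0,0.3],"roll":0},{"gripper":0,"xyz":[0,0,0.3],"roll":0}]' | grep -E 'pos|wrist'
python3 -c "
from h import *;p=shot('side');T=T_tool()
print(pix(p,T[:3,3]),T[:3,3])
c=p['color'][330:450,310:470];cv2.imwrite('pics/s6.png',cv2.resize(c,(800,600))[:,:,::-1])"
```

```text
ee_pos: [0.405, 0.2824, -0.0356]
wrist_force: [0.7, -0.4, -0.0]
[385.37166309 421.58555073] [ 0.40497414  0.28242163 -0.03563438]
```

View pics/s6.png

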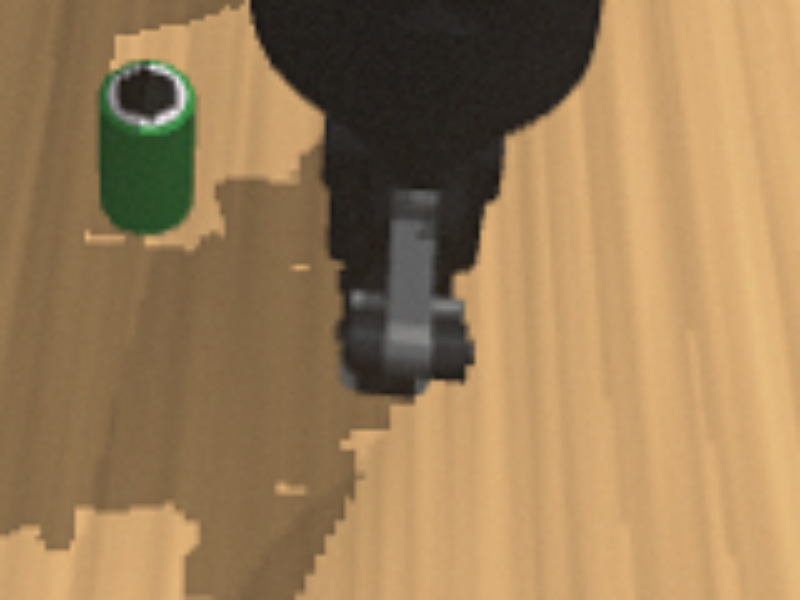

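```bash
python3 -c "
from h import *;p=shot('side');T=T_tool()
for z in(-.01,0,.01):print(ray(p,(387,408.6),z).round(4))
s=status.state();print(s['joints'],s['ee_pos'],s['joint_efforts'].round(1))
p=shot('wrist');c=p['color'][180:,120:520];save({'color':c},'w6.png');print(pix(p,T[:3,3]), pix(p,T[:3,3]+[0,0,.035]))"
```

```text
[ 0.4046  0.2803 -0.01  ]
[0.4052 0.2871 0.    ]
[0.4058 0.294  0.01  ]
[-24.49003558  32.9241211  -16.28115523 118.97938651  17.55689
  30.33154379  36.47465112] [ 0.40500024  0.28241767 -0.03561802] [ -0.  -49.2  -3.6 -15.3   0.    0.    0. ]
[328.03385014 276.79212523] [328.12576105 309.05063729]
```

View pics/w6.png

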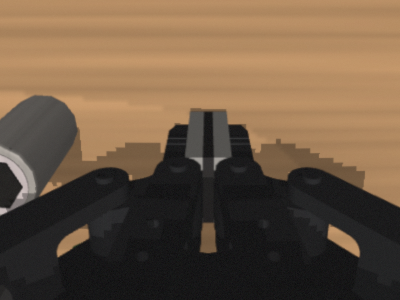

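The tip edge is at row 288 with its shadow almost meeting it, so the fingers are just above the plank. I'll keep probing in small steps.

```bash
python3 -m creep '[{"gripper":0,"xyz":[0,0,0.1],"roll":0},{"gripper":0,"xyz":[0,0,0.2],"roll":0},{"gripper":0,"xyz":[0,0,0.3],"roll":0},{"gripper":0,"xyz":[0,0,0.3],"roll":0},{"gripper":0,"xyz":[0,0,0.3],"roll":0},{"gripper":0,"xyz":[0,0,0.3],"roll":0},{"gripper":0,"xyz":[0,0,0.3],"roll":0},{"gripper":0,"xyz":[0,0,0.3],"roll":0}]' | grep -E 'pos|wrist'
```

```text
ee_pos: [0.405, 0.2824, -0.0386]
wrist_force: [-0.6, -0.6, -0.4]
```

```bash
python3 -m creep '[{"gripper":0,"xyz":[0,0,0.1],"roll":0},{"gripper":0,"xyz":[0,0,0.2],"roll":0},{"gripper":0,"xyz":[0,0,0.3],"roll":0},{"gripper":0,"xyz":[0,0,0.3],"roll":0},{"gripper":0,"xyz":[0,0,0.3],"roll":0},{"gripper":0,"xyz":[0,0,0.3],"roll":0},{"gripper":0,"xyz":[0,0,0.3],"roll":0},{"gripper":0,"xyz":[0,0,0.3],"roll":0}]' | grep -E 'pos|wrist'
```

```text
ee_pos: [0.4052, 0.2825, -0.0394]
wrist_force: [-5.8, -4.5, 28.5]
```

Contact is at a reported z of -0.039, so the true tip height is the reported z plus 39 mm. Lateral alignment checks out. I'll build that into the helper.

```bash
sed -i 's/np.array(\[x,y,z\])-T/np.array([x,y,z-.039])-T/; s/^# usage/# z = TRUE tip height (reported z + .039)\n# usage/' go.py
python3 -m creep '[{"gripper":0.5,"xyz":[0,0,-2],"roll":0},{"gripper":1,"xyz":[0,0,-5],"roll":0},{"gripper":1,"xyz":[0,0,-7.8],"roll":0},{"gripper":1,"xyz":[0,-2,-7.8],"roll":0},{"gripper":1,"xyz":[0,-4,-7.8],"roll":0},{"gripper":1,"xyz":[0,-5.5,-7.8],"roll":0},{"gripper":1,"xyz":[0.1,-6.1,-7.8],"roll":0},{"gripper":1,"xyz":[0.1,-6.1,-7.8],"roll":0}]'  | grep -E 'pos|wrist'
python3 go.py .4035 .2215 .012 180
```

```text
ee_pos: [0.4038, 0.2197, 0.0362]
wrist_force: [0.2, 0.2, -0.2]
xyz [0.02, 0.19, 6.32] roll -0.002 cur [403.8 219.7  36.2] 179.88 j7 46.4
```

```bash
python3 -m creep '[{"gripper":1,"xyz":[0,0.05,2],"roll":0},{"gripper":1,"xyz":[0,0.05,4],"roll":0},{"gripper":1,"xyz":[0,0.05,5.5],"roll":0},{"gripper":1,"xyz":[0,0.05,6.3],"roll":0},{"gripper":0,"xyz":[0,0.05,6.3],"roll":0},{"gripper":0,"xyz":[0,0.05,6.3],"roll":0},{"gripper":0,"xyz":[0,0.05,6.3],"roll":0},{"gripper":0,"xyz":[0,0.05,6.3],"roll":0}]' 50 | grep -E 'pos|wrist'
python3 -m creep '[{"gripper":0,"xyz":[0,0,0],"roll":0},{"gripper":0,"xyz":[0,0,0],"roll":0},{"gripper":0,"xyz":[0,0,0],"roll":0},{"gripper":0,"xyz":[0,0,0],"roll":0},{"gripper":0,"xyz":[0,0,0],"roll":0},{"gripper":0,"xyz":[0,0,-2],"roll":0},{"gripper":0,"xyz":[0,0,-5],"roll":0},{"gripper":0,"xyz":[0,0,-8],"roll":0}]'
python3 go.py .55 .08 .14 180
```

```text
ee_pos: [0.4047, 0.2226, -0.0258]
wrist_force: [0.4, 0.1, -0.2]
time: 14.57
ee_pos: [0.4029, 0.2214, 0.0538]
orientation: [-180.0, -0.1, -180.0]
wrist_force: [0.6, 0.4, -1.6]
gripper_width: 0.0244
grip_force: 49.2
xyz [-14.69, -14.15, -4.74] roll 0.0 cur [402.9 221.4  53.8] -179.98 j7 47.3
```

```bash
python3 -m creep '[{"gripper":0,"xyz":[-1,-1,-3],"roll":0},{"gripper":0,"xyz":[-3,-3,-7],"roll":0},{"gripper":0,"xyz":[-6,-5.5,-11],"roll":0},{"gripper":0,"xyz":[-9,-8.5,-14],"roll":0},{"gripper":0,"xyz":[-12,-11.5,-15],"roll":0},{"gripper":0,"xyz":[-15,-14,-15],"roll":0},{"gripper":0,"xyz":[-18,-16.5,-15],"roll":0},{"gripper":0,"xyz":[-20.5,-18.5,-15],"roll":0}]' | grep -E 'pos|grip'
python3 -m creep '[{"gripper":0,"xyz":[-2,-2,0],"roll":0},{"gripper":0,"xyz":[-3,-2.5,0],"roll":0},{"gripper":0,"xyz":[-3,-2.5,0],"roll":0},{"gripper":0,"xyz":[-3,-2.5,0],"roll":0},{"gripper":0,"xyz":[-3,-2.5,0],"roll":0},{"gripper":0,"xyz":[-3,-2.5,0],"roll":0},{"gripper":0,"xyz":[-3,-2.5,0],"roll":0},{"gripper":0,"xyz":[-3,-2.5,0],"roll":0}]' | grep -E 'pos|grip'
python3 look.py w7.png cup_small cup_large charger hood_tab; python3 go.py .68 .078 .09 180
```

```text
ee_pos: [0.5993, 0.0445, 0.2047]
gripper_width: 0.0245
grip_force: 49.2
ee_pos: [0.6272, 0.0224, 0.2032]
gripper_width: 0.0242
grip_force: 49.2
cup_small 0.71 [0.6757 0.0777 0.0007] [385. 249.]
cup_large 0.84 [ 0.6918 -0.057  -0.0048] [247. 263.]
charger 0.69 [ 0.5634 -0.0093 -0.0026] [293. 129.]
hood_tab 0.87 [ 0.561  -0.0274  0.0926] [255. 128.]
xyz [-5.24, 5.65, 15.2] roll 0.0 cur [627.6  21.5 203. ] -179.97 j7 80.1
```

View pics/w7.png

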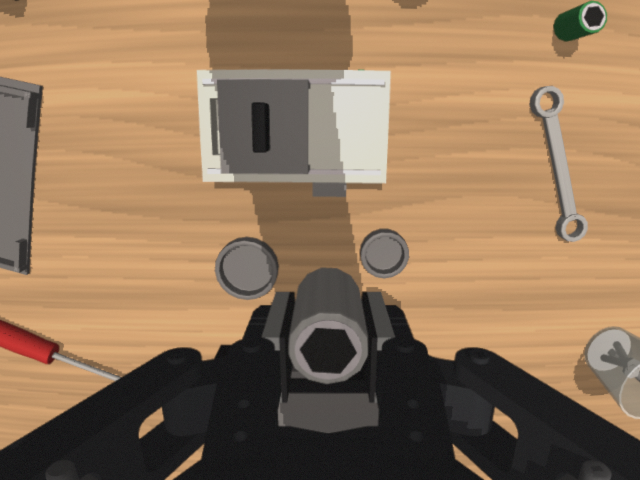

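Wrist picture: small cup rim at (384,253), large cup rim at (247,268). Charger deck corners are (197,71), (390,71), (388,183) and (203,182), and the hood tab is at (261,127). The socket is held straight.

```bash
python3 - <<'E'
from h import *
from go import go
p=shot('wrist')
for n,u,z in(('cs',(384,253),.016),('cl',(247,268),.016),('c1',(197,71),.035),('c2',(390,71),.035),('c3',(388,183),.035),('c4',(203,182),.035),('tab',(261,127),.091)):print(n,ray(p,u,z).round(4))
go(.679,.0785,.06,180)
E
```

```text
cs [0.6749 0.0737 0.016 ]
cl [ 0.6899 -0.0544  0.016 ]
c1 [ 0.5166 -0.0834  0.035 ]
c2 [0.5174 0.0708 0.035 ]
c3 [0.6071 0.0721 0.035 ]
c4 [ 0.6062 -0.0843  0.035 ]
tab [ 0.5608 -0.0245  0.091 ]
xyz [-5.14, 5.71, 18.19] roll 0.0 cur [627.6  21.4 202.9] -179.98 j7 80.1
```

```bash
python3 -m creep '[{"gripper":0,"xyz":[-2,2.5,0],"roll":0},{"gripper":0,"xyz":[-4.5,5,1],"roll":0},{"gripper":0,"xyz":[-5,5.5,4],"roll":0},{"gripper":0,"xyz":[-5,5.5,8],"roll":0},{"gripper":0,"xyz":[-5,5.5,12],"roll":0},{"gripper":0,"xyz":[-5,5.5,15.5],"roll":0},{"gripper":0,"xyz":[-5,5.5,17],"roll":0},{"gripper":0,"xyz":[-5,5.5,17],"roll":0}]' | grep -E 'pos|grip'
python3 - <<'E'
from h import *
from go import go
for n in('wrist','side'):
    p=shot(n)
    for q in pinpoint('cup_small',clean(p))[:2]:print(n,q['score'],world(p,q['position']).round(4))
go(.6775,.0765,.019,180)
p=shot('side');c=p['color'][190:310,150:310];cv2.imwrite('pics/s8.png',cv2.resize(c,(800,600))[:,:,::-1])
E
```

```text
ee_pos: [0.6736, 0.0757, 0.0279]
gripper_width: 0.0245
grip_force: 49.3
wrist 0.75 [0.6796 0.0768 0.0043]
side 0.98 [0.6774 0.0754 0.0036]
xyz [0.31, -0.04, 5.6] roll 0.0 cur [680.3  76.8  36. ] -180.0 j7 73.1
```

View pics/s8.png

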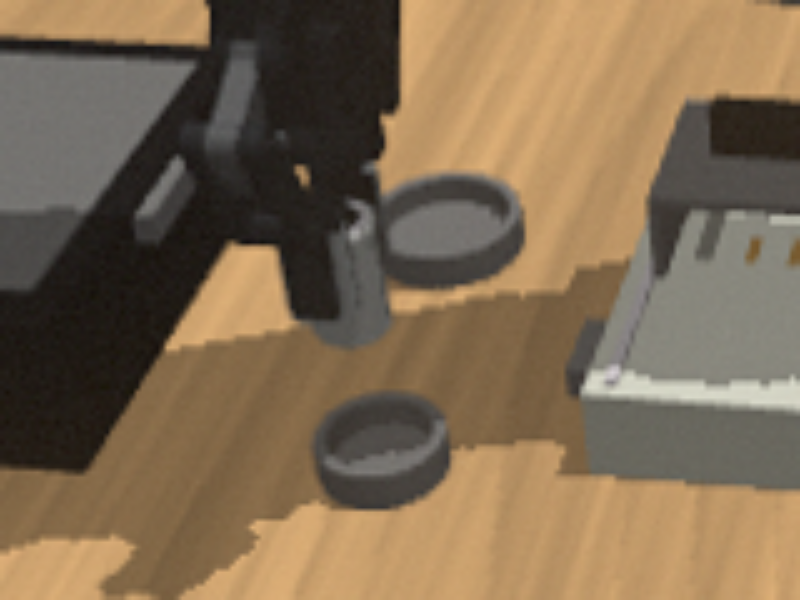

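The socket hangs at (345,300) in the crop, over the small cup at (382,450). The arm has settled and I'm lowering it.

```bash
python3 -m creep '[{"gripper":0,"xyz":[0.15,0,1],"roll":0},{"gripper":0,"xyz":[0.15,0,2],"roll":0},{"gripper":0,"xyz":[0.15,0,3],"roll":0},{"gripper":0,"xyz":[0.15,0,4],"roll":0},{"gripper":0,"xyz":[0.15,0,4.8],"roll":0},{"gripper":0,"xyz":[0.15,0,5.2],"roll":0},{"gripper":0,"xyz":[0.15,0,5.2],"roll":0},{"gripper":0,"xyz":[0.15,0,5.2],"roll":0}]' | grep -E 'pos|grip|force'
python3 -m creep '[{"gripper":0,"xyz":[0,0,0.1],"roll":0},{"gripper":0,"xyz":[0,0,0.2],"roll":0},{"gripper":0,"xyz":[0,0,0.3],"roll":0},{"gripper":0,"xyz":[0,0,0.35],"roll":0},{"gripper":0,"xyz":[0,0,0.35],"roll":0},{"gripper":0,"xyz":[0,0,0.35],"roll":0},{"gripper":0,"xyz":[0,0,0.35],"roll":0},{"gripper":0,"xyz":[0,0,0.35],"roll":0}]' | grep -E 'pos|grip|force'
```

```text
ee_pos: [0.676, 0.0765, -0.0197]
wrist_force: [-0.5, -0.7, -0.8]
gripper_width: 0.0247
grip_force: 49.6
ee_pos: [0.6766, 0.0764, -0.0215]
wrist_force: [-1.9, -0.9, 5.6]
gripper_width: 0.0248
grip_force: 50.1
```

```bash
python3 -m creep '[{"gripper":0.6,"xyz":[0,0,0],"roll":0},{"gripper":0.6,"xyz":[0,0,0],"roll":0},{"gripper":0.6,"xyz":[0,0,0],"roll":0},{"gripper":0.6,"xyz":[0,0,-0.5],"roll":0},{"gripper":0.7,"xyz":[0,0,-3],"roll":0},{"gripper":0.7,"xyz":[0,0,-7],"roll":0},{"gripper":0.7,"xyz":[0,0,-11],"roll":0},{"gripper":0.7,"xyz":[0,0,-13],"roll":0}]' | grep -E 'pos|grip|force'
python3 -m creep '[{"gripper":0.7,"xyz":[2,-0.5,0],"roll":0},{"gripper":0.7,"xyz":[5,-1.5,0],"roll":0},{"gripper":0.7,"xyz":[9,-2.5,0],"roll":0},{"gripper":0.7,"xyz":[13,-4,0],"roll":0},{"gripper":0.7,"xyz":[17,-5,0],"roll":0},{"gripper":0.7,"xyz":[21,-6.5,0],"roll":0},{"gripper":0.7,"xyz":[23.5,-7,0],"roll":0},{"gripper":0.7,"xyz":[24.5,-7,1],"roll":0}]' | grep -E 'pos|grip|force'
python3 -m creep '[{"gripper":0.7,"xyz":[0,0,0],"roll":0},{"gripper":0.7,"xyz":[0,0,0],"roll":0},{"gripper":0.7,"xyz":[0,0,0],"roll":0},{"gripper":0.7,"xyz":[0,0,0],"roll":0},{"gripper":0.7,"xyz":[0,0,0],"roll":0},{"gripper":0.7,"xyz":[0,0,0],"roll":0},{"gripper":0.7,"xyz":[0,0,0],"roll":0},{"gripper":0.7,"xyz":[0,0,0],"roll":0}]' >/dev/null
python3 look.py w9.png socket_large; python3 go.py .4306 .0045 .012 180
python3 -c "
from h import *
p=shot('side')
for t in('socket_small','cup_small'):
  for q in pinpoint(t,clean(p)):print(t,q['score'],world(p,q['position']).round(4))"
```

```text
ee_pos: [0.6789, 0.077, 0.1129]
wrist_force: [1.0, 0.2, 0.6]
gripper_width: 0.06
grip_force: 0.0
ee_pos: [0.4275, 0.0043, 0.0983]
wrist_force: [0.7, -1.2, 0.4]
gripper_width: 0.06
grip_force: 0.0
socket_large 0.89 [0.4252 0.0895 0.0034] [449. 219.]
socket_large 0.68 [0.4308 0.0029 0.0006] [323. 226.]
xyz [0.06, -0.19, 12.43] roll 0.0 cur [431.2   6.4  97.3] -179.98 j7 80.4
socket_small 0.81 [0.679  0.0765 0.0056]
socket_small 0.69 [4.721e-01 2.313e-01 3.000e-04]
socket_small 0.31 [ 6.95e-01 -5.55e-02 -1.00e-04]
cup_small 0.84 [0.6761 0.0756 0.0048]
```

The small socket is seated in its cup. Now the large steel socket.

```bash
python3 -m creep '[{"gripper":0.7,"xyz":[0.05,-0.2,3],"roll":0},{"gripper":0.7,"xyz":[0.05,-0.2,6],"roll":0},{"gripper":0.7,"xyz":[0.05,-0.2,9],"roll":0},{"gripper":0.7,"xyz":[0.05,-0.2,11],"roll":0},{"gripper":0.7,"xyz":[0.05,-0.2,12.2],"roll":0},{"gripper":0.7,"xyz":[0.05,-0.2,12.2],"roll":0},{"gripper":0.7,"xyz":[0.05,-0.2,12.2],"roll":0},{"gripper":0.7,"xyz":[0.05,-0.2,12.2],"roll":0}]' 60| grep -E 'pos|grip|force'
python3 -m creep '[{"gripper":0,"xyz":[0,0,0],"roll":0},{"gripper":0,"xyz":[0,0,0],"roll":0},{"gripper":0,"xyz":[0,0,0],"roll":0},{"gripper":0,"xyz":[0,0,0],"roll":0},{"gripper":0,"xyz":[0,0,0],"roll":0},{"gripper":0,"xyz":[0,0,0],"roll":0},{"gripper":0,"xyz":[0,0,0],"roll":0},{"gripper":0,"xyz":[0,0,0],"roll":0}]' | grep -E 'pos|grip|force'
```

```text
ee_pos: [0.4314, 0.0044, -0.024]
wrist_force: [0.2, 0.1, -0.2]
gripper_width: 0.0598
grip_force: 0.0
ee_pos: [0.4318, 0.0043, -0.0233]
wrist_force: [-1.5, 1.2, 6.5]
gripper_width: 0.0385
grip_force: 59.7
```

```bash
python3 -m creep '[{"gripper":0,"xyz":[0,0,-1],"roll":0},{"gripper":0,"xyz":[0,0,-3],"roll":0},{"gripper":0,"xyz":[0,0,-6],"roll":0},{"gripper":0,"xyz":[0,0,-9.5],"roll":0},{"gripper":0,"xyz":[0,0,-13],"roll":0},{"gripper":0,"xyz":[-2,0,-16],"roll":0},{"gripper":0,"xyz":[-4,-1,-17],"roll":0},{"gripper":0,"xyz":[-7,-1.5,-17],"roll":0}]' | grep -E 'pos|grip|force'
python3 -m creep '[{"gripper":0,"xyz":[-3,-0.5,0],"roll":0},{"gripper":0,"xyz":[-6,-1.5,0],"roll":0},{"gripper":0,"xyz":[-9,-2.5,0],"roll":0},{"gripper":0,"xyz":[-12,-3.5,0],"roll":0},{"gripper":0,"xyz":[-15,-4,0],"roll":0},{"gripper":0,"xyz":[-17,-4.5,0],"roll":0},{"gripper":0,"xyz":[-18.5,-4.5,0],"roll":0},{"gripper":0,"xyz":[-19,-4.5,0],"roll":0}]' | grep -E 'pos|grip|force'
python3 -m creep '[{"gripper":0,"xyz":[0,0,1],"roll":0},{"gripper":0,"xyz":[0,0,3],"roll":0},{"gripper":0,"xyz":[0,0,5],"roll":0},{"gripper":0,"xyz":[0,0,7],"roll":0},{"gripper":0,"xyz":[0,0,8],"roll":0},{"gripper":0,"xyz":[0,0,8],"roll":0},{"gripper":0,"xyz":[0,0,8],"roll":0},{"gripper":0,"xyz":[0,0,8],"roll":0}]' | grep -E 'pos|grip|force'
python3 - <<'E'
from h import *
from go import go
for n in('wrist','side'):
    p=shot(n)
    for t in('cup_large','socket_large'):
      for q in pinpoint(t,clean(p))[:3]:print(n,t,round(q['score'],2),world(p,q['position']).round(4))
go(.6925,-.057,.0193,180)
E
```

```text
ee_pos: [0.5022, -0.0116, 0.1502]
wrist_force: [-0.0, -0.1, -2.9]
gripper_width: 0.0387
grip_force: 60.7
ee_pos: [0.6922, -0.0562, 0.1457]
wrist_force: [-0.3, 0.5, -2.5]
gripper_width: 0.0384
grip_force: 60.7
ee_pos: [0.6913, -0.0555, 0.0668]
wrist_force: [0.4, -0.7, -2.3]
gripper_width: 0.0387
grip_force: 60.7
wrist cup_large 0.83 [ 0.6908 -0.0587 -0.0017]
wrist socket_large 0.74 [ 0.6907 -0.0569  0.088 ]
side cup_large 0.6 [ 0.6953 -0.0576  0.0009]
side socket_large 0.77 [ 0.687  -0.0544  0.0886]
side socket_large 0.65 [0.4312 0.0916 0.0006]
xyz [-0.12, -0.13, 8.6] roll 0.0 cur [691.2 -55.7  66.3] -179.99 j7 85.2
```

```bash
python3 -m creep '[{"gripper":0,"xyz":[-0.1,-0.13,1],"roll":0},{"gripper":0,"xyz":[-0.1,-0.13,3],"roll":0},{"gripper":0,"xyz":[-0.1,-0.13,5],"roll":0},{"gripper":0,"xyz":[-0.1,-0.13,6.5],"roll":0},{"gripper":0,"xyz":[-0.1,-0.13,7.5],"roll":0},{"gripper":0,"xyz":[-0.1,-0.13,8.1],"roll":0},{"gripper":0,"xyz":[-0.1,-0.13,8.3],"roll":0},{"gripper":0,"xyz":[-0.1,-0.13,8.3],"roll":0}]' | grep -E 'pos|grip|force'
python3 -m creep '[{"gripper":0,"xyz":[0,0,0.1],"roll":0},{"gripper":0,"xyz":[0,0,0.2],"roll":0},{"gripper":0,"xyz":[0,0,0.3],"roll":0},{"gripper":0,"xyz":[0,0,0.3],"roll":0},{"gripper":0,"xyz":[0,0,0.3],"roll":0},{"gripper":0,"xyz":[0,0,0.3],"roll":0},{"gripper":0,"xyz":[0,0,0.3],"roll":0},{"gripper":0,"xyz":[0,0,0.3],"roll":0}]' | grep -E 'pos|grip|force'
```

```text
ee_pos: [0.6917, -0.0569, -0.0179]
wrist_force: [0.4, 0.2, -1.9]
gripper_width: 0.0385
grip_force: 60.8
ee_pos: [0.6927, -0.057, -0.0192]
wrist_force: [-2.8, -0.4, 5.7]
gripper_width: 0.0381
grip_force: 61.3
```

```bash
python3 -m creep '[{"gripper":0.7,"xyz":[0,0,0],"roll":0},{"gripper":0.7,"xyz":[0,0,0],"roll":0},{"gripper":0.7,"xyz":[0,0,0],"roll":0},{"gripper":0.7,"xyz":[0,0,-0.5],"roll":0},{"gripper":0.7,"xyz":[0,0,-3],"roll":0},{"gripper":0.7,"xyz":[0,0,-7],"roll":0},{"gripper":0.7,"xyz":[0,0,-11],"roll":0},{"gripper":0.7,"xyz":[0,0,-12],"roll":0}]' | grep -E 'pos|grip|force'
python3 -m creep '[{"gripper":0.6,"xyz":[2,0.5,0],"roll":0},{"gripper":0.6,"xyz":[5,1.5,0],"roll":0},{"gripper":0.6,"xyz":[9,2.5,0],"roll":0},{"gripper":0.6,"xyz":[12,3.2,0],"roll":0},{"gripper":0.6,"xyz":[13.1,3.2,0],"roll":0},{"gripper":0.6,"xyz":[13.1,3.2,0],"roll":0},{"gripper":0.6,"xyz":[13.1,3.2,0],"roll":0},{"gripper":0.6,"xyz":[13.1,3.2,0],"roll":0}]' | grep -E 'pos|grip|force'
python3 look.py w10.png hood_tab charger; python3 go.py .561 -.0245 .074 180
python3 -c "
from h import *
p=shot('side')
for t in('socket_large','hood_tab','charger'):
  for q in pinpoint(t,clean(p))[:2]:print(t,q['score'],world(p,q['position']).round(4))"
```

```text
ee_pos: [0.6964, -0.0569, 0.1071]
wrist_force: [2.2, -0.2, 0.8]
gripper_width: 0.0598
grip_force: 0.0
ee_pos: [0.5623, -0.0253, 0.1]
wrist_force: [-0.3, -0.3, -0.4]
gripper_width: 0.0511
grip_force: 0.0
hood_tab 0.73 [ 0.561  -0.0255  0.0903] [328. 267.]
charger 0.6 [ 0.562  -0.0078 -0.0016] [353. 224.]
xyz [0.09, 0.07, 6.43] roll -0.0 cur [561.8 -25.2  99.3] 179.99 j7 82.9
socket_large 0.88 [ 0.6889 -0.0557  0.0018]
socket_large 0.73 [ 0.4315  0.0945 -0.0008]
hood_tab 0.81 [ 0.5638 -0.0254  0.0912]
charger 0.59 [ 0.5617 -0.0054 -0.0013]
```

```bash
python3 -m creep '[{"gripper":0.6,"xyz":[0,0,2],"roll":0},{"gripper":0.6,"xyz":[0,0,4],"roll":0},{"gripper":0.6,"xyz":[0,0,5.5],"roll":0},{"gripper":0.6,"xyz":[0,0,6.2],"roll":0},{"gripper":0,"xyz":[0,0,6.2],"roll":0},{"gripper":0,"xyz":[0,0,6.2],"roll":0},{"gripper":0,"xyz":[0,0,6.2],"roll":0},{"gripper":0,"xyz":[0,0,6.2],"roll":0}]' 40 | grep -E 'pos|grip|force'
python3 -m creep '[{"gripper":0,"xyz":[0,0,0],"roll":0},{"gripper":0,"xyz":[0,0,0],"roll":0},{"gripper":0,"xyz":[0,0,0],"roll":0},{"gripper":0,"xyz":[0,0,0],"roll":0},{"gripper":0,"xyz":[0,0,0],"roll":0},{"gripper":0,"xyz":[0,0,0],"roll":0},{"gripper":0,"xyz":[0,0,0],"roll":0},{"gripper":0,"xyz":[0,0,0],"roll":0}]' | grep -E 'pos|grip|force'
```

```text
ee_pos: [0.5617, -0.025, 0.0385]
wrist_force: [1.2, -0.4, -0.6]
gripper_width: 0.0087
grip_force: 42.6
ee_pos: [0.5617, -0.0249, 0.0384]
wrist_force: [-0.2, -0.4, 6.4]
gripper_width: 0.0085
grip_force: 43.4
```

```bash
python3 -m creep '[{"gripper":0,"xyz":[0,1,0],"roll":0},{"gripper":0,"xyz":[0,2,0],"roll":0},{"gripper":0,"xyz":[0,3,0],"roll":0},{"gripper":0,"xyz":[0,4,0],"roll":0},{"gripper":0,"xyz":[0,4.8,0],"roll":0},{"gripper":0,"xyz":[0,5.3,0],"roll":0},{"gripper":0,"xyz":[0,5.3,0],"roll":0},{"gripper":0,"xyz":[0,5.3,0],"roll":0}]' | grep -E 'pos|grip|force'
python3 -m creep '[{"gripper":0,"xyz":[0,0.1,0],"roll":0},{"gripper":0,"xyz":[0,0.2,0],"roll":0},{"gripper":0,"xyz":[0,0.3,0],"roll":0},{"gripper":0,"xyz":[0,0.3,0],"roll":0},{"gripper":0,"xyz":[0,0.3,0],"roll":0},{"gripper":0,"xyz":[0,0.3,0],"roll":0},{"gripper":0,"xyz":[0,0.3,0],"roll":0},{"gripper":0,"xyz":[0,0.3,0],"roll":0}]' | grep -E 'pos|grip|force'
```

```text
ee_pos: [0.5622, 0.0288, 0.0385]
wrist_force: [0.8, 1.2, 5.9]
gripper_width: 0.009
grip_force: 43.4
ee_pos: [0.5622, 0.0289, 0.0385]
wrist_force: [0.6, -4.1, 5.8]
gripper_width: 0.0086
grip_force: 43.5
```

The hood is at its end stop, so the closed position (and bay centre) is at y ≈ -0.041. Now the battery.

```bash
python3 -m creep '[{"gripper":0.4,"xyz":[0,-0.1,0],"roll":0},{"gripper":0.4,"xyz":[0,-0.1,0],"roll":0},{"gripper":0.6,"xyz":[0,0,-1],"roll":0},{"gripper":1,"xyz":[0,0,-5],"roll":0},{"gripper":1,"xyz":[0,-1,-9],"roll":0},{"gripper":1,"xyz":[1,-4,-11],"roll":0},{"gripper":1,"xyz":[2.5,-7.5,-13],"roll":0},{"gripper":1,"xyz":[4,-11,-14],"roll":0}]' | grep -E 'pos|grip|force'
python3 -m creep '[{"gripper":1,"xyz":[1.5,-4,0],"roll":0},{"gripper":1,"xyz":[3,-7.5,-1],"roll":0},{"gripper":1,"xyz":[4.5,-11,-2],"roll":0},{"gripper":1,"xyz":[6,-15,-2],"roll":0},{"gripper":1,"xyz":[7,-18,-2],"roll":0},{"gripper":1,"xyz":[7.5,-19,-2],"roll":0},{"gripper":1,"xyz":[7.5,-19,-2],"roll":0},{"gripper":1,"xyz":[7.5,-19,-2],"roll":0}]' | grep -E 'pos|grip|force'
python3 look.py w11.png battery cradle; python3 go.py .417 -.277 .022 180
```

```text
ee_pos: [0.5219, -0.0782, 0.1806]
wrist_force: [0.7, -1.2, -0.2]
gripper_width: 0.0852
grip_force: 0.0
ee_pos: [0.4458, -0.2681, 0.1974]
wrist_force: [0.7, 0.6, 0.5]
gripper_width: 0.0854
grip_force: 0.0
battery 0.63 [ 0.4148 -0.2812  0.0027] [313. 167.]
cradle 0.58 [ 0.6077 -0.2826  0.0022] [313. 357.]
xyz [2.99, -1.07, 21.43] roll 0.004 cur [ 446.8 -266.4  197.3] -179.77 j7 116.3
```

View pics/w11.png

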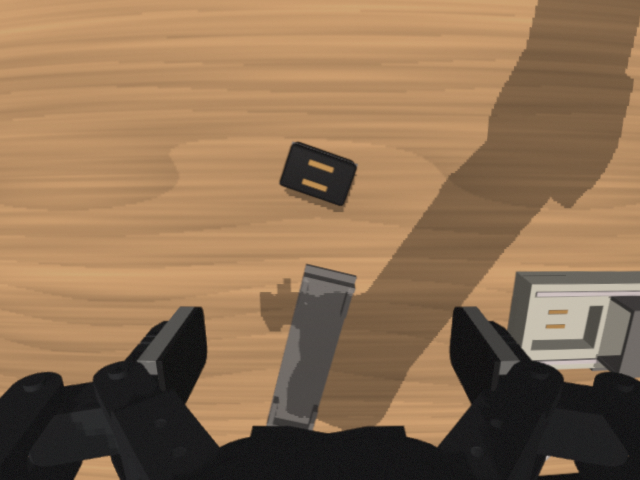

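Battery top at about (318,173), turned ~19°, with brass contacts at (321,166) and (314,186). The cradle is at (312,345) and the open bay of the charger at (565,322).

```bash
python3 - <<'E'
from h import *
from go import go
p=shot('wrist');c=p['color'][120:230,250:400].astype(int)
r,g,b=c[...,0],c[...,1],c[...,2]
m=((r+g+b)<150).astype(np.uint8); br=((r>140)&(b<110)&(np.hypot(np.indices(r.shape)[1]-68,np.indices(r.shape)[0]-54)<28)).astype(np.uint8)
k=max(cv2.findContours(m,0,2)[0],key=cv2.contourArea)
def rep(pts,z,n):
    box=cv2.boxPoints(cv2.minAreaRect(pts))+[250,120]
    w=np.array([ray(p,q,z)[:2] for q in box]);e=[w[1]-w[0],w[2]-w[1]];l=max(e,key=np.linalg.norm)
    print(n,w.mean(0).round(4),[round(float(np.linalg.norm(x)),4) for x in e],np.degrees(np.arctan2(l[1],l[0])).round(1)%180)
rep(k,.046,'dark')
for q in cv2.findContours(br,0,2)[0]:
    if cv2.contourArea(q)>20: rep(q,.046,'brass')
go(.417,-.278,.10,251)
E
```

```text
dark [ 0.4155 -0.2761] [0.0368, 0.0538] 71.2
brass [ 0.4243 -0.2793] [0.0038, 0.0197] 71.7
brass [ 0.4092 -0.2741] [0.0039, 0.0197] 70.7
xyz [2.98, -1.14, 13.63] roll -1.235 cur [ 446.8 -266.7  197.3] -179.77 j7 116.3
```

```bash
python3 -m creep '[{"gripper":1,"xyz":[1,-0.3,0],"roll":-0.12},{"gripper":1,"xyz":[2,-0.7,0],"roll":-0.24},{"gripper":1,"xyz":[3.1,-1,0],"roll":-0.36},{"gripper":1,"xyz":[3.1,-1,2],"roll":-0.48},{"gripper":1,"xyz":[3.1,-1,4],"roll":-0.6},{"gripper":1,"xyz":[3.1,-1,6],"roll":-0.72},{"gripper":1,"xyz":[3.1,-1,7],"roll":-0.84},{"gripper":1,"xyz":[3.1,-1,8],"roll":-0.96}]' | grep -E 'pos|ori|force'
python3 -m creep '[{"gripper":1,"xyz":[0,0,1],"roll":-0.1},{"gripper":1,"xyz":[0,0,2],"roll":-0.2},{"gripper":1,"xyz":[0,0,3],"roll":-0.28},{"gripper":1,"xyz":[0,0,3],"roll":-0.28},{"gripper":1,"xyz":[0,0,3],"roll":-0.28},{"gripper":1,"xyz":[0,0,3],"roll":-0.28},{"gripper":1,"xyz":[0,0,3],"roll":-0.28},{"gripper":1,"xyz":[0,0,3],"roll":-0.28}]' | grep -E 'pos|ori|force'
python3 look.py w12.png battery; python3 go.py .416 -.2765 .022 251.2
```

```text
ee_pos: [0.4155, -0.2768, 0.1181]
orientation: [179.8, -0.2, -131.5]
wrist_force: [-0.7, 0.6, -2.9]
grip_force: 0.0
ee_pos: [0.4145, -0.2793, 0.0892]
orientation: [179.7, -0.4, -116.0]
wrist_force: [-0.3, 0.4, 0.8]
grip_force: 0.0
battery 0.92 [ 0.414  -0.2801  0.003 ] [327. 230.]
xyz [-0.4, -0.08, 10.6] roll -0.125 cur [ 414.3 -279.3   89. ] -115.98 j7 146.9
```

Joint 7 sits at its limit in this direction, so I'll turn the other way to the equivalent yaw of 71°.

```bash
python3 -m creep '[{"gripper":1,"xyz":[0,0,0],"roll":0.12},{"gripper":1,"xyz":[0,0,0],"roll":0.24},{"gripper":1,"xyz":[0,0,0],"roll":0.36},{"gripper":1,"xyz":[0,0,0],"roll":0.48},{"gripper":1,"xyz":[0,0,0],"roll":0.6},{"gripper":1,"xyz":[0,0,0],"roll":0.72},{"gripper":1,"xyz":[0,0,0],"roll":0.84},{"gripper":1,"xyz":[0,0,0],"roll":0.96}]' | grep -E 'pos|ori'
python3 -m creep '[{"gripper":1,"xyz":[0,0,0],"roll":0.12},{"gripper":1,"xyz":[0,0,0],"roll":0.24},{"gripper":1,"xyz":[0,0,0],"roll":0.36},{"gripper":1,"xyz":[0,0,0],"roll":0.48},{"gripper":1,"xyz":[0,0,0],"roll":0.6},{"gripper":1,"xyz":[0,0,0],"roll":0.72},{"gripper":1,"xyz":[0,0,0],"roll":0.84},{"gripper":1,"xyz":[0,0,0],"roll":0.96}]' | grep -E 'pos|ori'
python3 go.py .416 -.2765 .10 71.2
```

```text
ee_pos: [0.4141, -0.2792, 0.0888]
orientation: [-179.9, -0.4, -171.3]
ee_pos: [0.4143, -0.2791, 0.0889]
orientation: [-179.6, -0.1, 133.7]
xyz [0.06, 0.32, 2.79] roll 1.09 cur [ 414.3 -279.1   88.9] 133.66 j7 52.8
```

```bash
python3 -m creep '[{"gripper":1,"xyz":[0,0,0],"roll":0.12},{"gripper":1,"xyz":[0,0,0],"roll":0.24},{"gripper":1,"xyz":[0,0,0],"roll":0.36},{"gripper":1,"xyz":[0,0,0],"roll":0.48},{"gripper":1,"xyz":[0,0,0],"roll":0.6},{"gripper":1,"xyz":[0,0,0],"roll":0.72},{"gripper":1,"xyz":[0,0,0],"roll":0.84},{"gripper":1,"xyz":[0,0,0],"roll":0.96}]' | grep -E 'pos|ori'
python3 -m creep '[{"gripper":1,"xyz":[0,0,0],"roll":0.11},{"gripper":1,"xyz":[0,0,0],"roll":0.13},{"gripper":1,"xyz":[0,0,0],"roll":0.13},{"gripper":1,"xyz":[0,0,0],"roll":0.13},{"gripper":1,"xyz":[0,0,0],"roll":0.13},{"gripper":1,"xyz":[0,0,0],"roll":0.13},{"gripper":1,"xyz":[0,0,0],"roll":0.13},{"gripper":1,"xyz":[0,0,0],"roll":0.13}]' | grep -E 'pos|ori'
python3 look.py w13.png battery; python3 go.py .416 -.2775 .022 71.2; python3 - <<'E'
from h import *
p=shot('wrist');c=p['color'].astype(int);u0=pix(p,[.416,-.277,.046]);v,u=np.indices(c.shape[:2])
br=((c[...,0]>140)&(c[...,2]<110)&(np.hypot(u-u0[0],v-u0[1])<60)).astype(np.uint8)
m=((c.sum(2)<150)&(np.hypot(u-u0[0],v-u0[1])<75)).astype(np.uint8)
for q in cv2.findContours(br,0,2)[0]:
    if cv2.contourArea(q)>60:
        (cx,cy),s,a=cv2.minAreaRect(q);w=np.array([ray(p,x,.046)[:2] for x in cv2.boxPoints(((cx,cy),s,a))]);e=max(w[1]-w[0],w[2]-w[1],key=np.linalg.norm);print(w.mean(0).round(4),np.degrees(np.arctan2(e[1],e[0])).round(1)%180,(cx,cy))
print('tcp',pix(p,T_tool()[:3,3]))
E
```

```text
ee_pos: [0.4145, -0.279, 0.089]
orientation: [-179.7, 0.2, 78.7]
ee_pos: [0.4138, -0.2789, 0.0879]
orientation: [-179.6, 0.1, 71.6]
battery 0.62 [ 0.4148 -0.2804  0.0024] [331. 232.]
xyz [0.23, 0.24, 10.49] roll 0.006 cur [ 413.8 -278.9   87.9] 71.55 j7 -1.9
[ 0.4081 -0.278 ] 71.3 (318.0, 251.5)
[ 0.4231 -0.2826] 72.4 (346.0, 251.0)
[ 0.4303 -0.295 ] 34.2 (365.3663635253906, 265.8071594238281)
[ 0.393  -0.2744] 80.2 (290.39593505859375, 251.82623291015625)
tcp [327.55482056 276.60857493]
```

```bash
python3 -m creep '[{"gripper":1,"xyz":[0.05,0.2,3],"roll":0},{"gripper":1,"xyz":[0.05,0.2,6],"roll":0},{"gripper":1,"xyz":[0.05,0.2,8.5],"roll":0},{"gripper":1,"xyz":[0.05,0.2,9.8],"roll":0},{"gripper":1,"xyz":[0.05,0.2,10.3],"roll":0},{"gripper":1,"xyz":[0.05,0.2,10.3],"roll":0},{"gripper":0,"xyz":[0.05,0.2,10.3],"roll":0},{"gripper":0,"xyz":[0.05,0.2,10.3],"roll":0}]' 60 | grep -E 'pos|ori|force'
python3 -m creep '[{"gripper":0,"xyz":[0,0,0],"roll":0},{"gripper":0,"xyz":[0,0,0],"roll":0},{"gripper":0,"xyz":[0,0,0],"roll":0},{"gripper":0,"xyz":[0,0,0],"roll":0},{"gripper":0,"xyz":[0,0,0],"roll":0},{"gripper":0,"xyz":[0,0,0],"roll":0},{"gripper":0,"xyz":[0,0,0],"roll":0},{"gripper":0,"xyz":[0,0,0],"roll":0}]' | grep -E 'pos|ori|force|width'; python3 go.py .562 -.041 .16 90
```

```text
ee_pos: [0.4161, -0.2796, -0.014]
orientation: [-179.7, 0.2, 71.5]
wrist_force: [0.5, -0.2, 0.6]
grip_force: 0.0
ee_pos: [0.4158, -0.2798, -0.0139]
orientation: [-179.7, 0.2, 71.5]
wrist_force: [-1.4, 1.0, 4.8]
gripper_width: 0.0349
grip_force: 60.5
xyz [27.23, 6.24, -13.62] roll -0.322 cur [ 415.8 -279.8  -13.9] 71.53 j7 -8.7
```

```bash
python3 -m creep '[{"gripper":0,"xyz":[0,0,-2],"roll":0},{"gripper":0,"xyz":[0,0,-5],"roll":0},{"gripper":0,"xyz":[1,0,-9],"roll":0},{"gripper":0,"xyz":[3,1,-12],"roll":-0.08},{"gripper":0,"xyz":[6,2,-13.6],"roll":-0.16},{"gripper":0,"xyz":[9,3,-13.6],"roll":-0.24},{"gripper":0,"xyz":[12,4,-13.6],"roll":-0.32},{"gripper":0,"xyz":[15,5,-13.6],"roll":-0.33}]' | grep -E 'pos|ori|grip'
python3 go.py .562 -.041 .16 90.4
```

```text
ee_pos: [0.5116, -0.1519, 0.121]
orientation: [-179.6, 0.1, 90.6]
gripper_width: 0.0347
grip_force: 61.2
xyz [11.04, 5.16, -0.05] roll 0.004 cur [ 511.6 -151.9  121. ] 90.63 j7 -2.2
```

```bash
python3 -m creep '[{"gripper":0,"xyz":[1,2,0],"roll":0},{"gripper":0,"xyz":[2,4,0],"roll":0},{"gripper":0,"xyz":[3,5.1,0],"roll":0},{"gripper":0,"xyz":[3,5.1,0],"roll":0},{"gripper":0,"xyz":[3,5.1,0],"roll":0},{"gripper":0,"xyz":[3,5.1,0],"roll":0},{"gripper":0,"xyz":[3,5.1,0],"roll":0},{"gripper":0,"xyz":[3,5.1,0],"roll":0}]' | grep -E 'pos|ori|grip'
python3 look.py w14.png battery charger hood_tab;python3 go.py .562 -.041 .16 90.4
```

```text
ee_pos: [0.5608, -0.1234, 0.1197]
orientation: [-179.5, 0.1, 90.4]
gripper_width: 0.0347
grip_force: 61.0
battery 0.61 [ 0.5592 -0.1219  0.1336] [324. 285.]
charger 0.77 [ 0.5643 -0.007  -0.0032] [335.  53.]
xyz [8.17, 0.11, -0.12] roll 0.0 cur [ 561.5 -122.7  119.9] 90.4 j7 -7.2
```

View pics/w14.png

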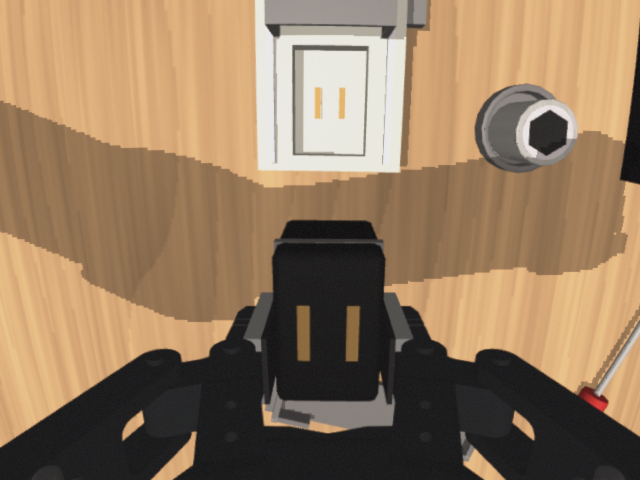

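Bay opening corners are (292,45), (368,45), (367,156) and (292,156). The held battery is straight, its top centre at about (329,325), with contacts at (303,333) and (352,333).

```bash
python3 - <<'E'
from h import *
p=shot('wrist')
w=np.array([ray(p,u,.035)[:2] for u in((292,45),(368,45),(367,156),(292,156))]);print(w.round(4),w.mean(0).round(4))
zt=T_tool()[2,3]+.0139+.046
b=np.array([ray(p,u,zt)[:2] for u in((276,248),(382,248),(379,400),(280,400))]);print(b.round(4),b.mean(0).round(4),ray(p,(328,333),zt).round(4),T_tool()[:3,3].round(4))
E
```

```text
[[ 0.5386 -0.0078]
 [ 0.5841 -0.0075]
 [ 0.5853 -0.0736]
 [ 0.5379 -0.074 ]] [ 0.5615 -0.0407]
[[ 0.5459 -0.0909]
 [ 0.5783 -0.0906]
 [ 0.58   -0.1456]
 [ 0.5456 -0.1461]] [ 0.5625 -0.1183] [ 0.5621 -0.1197  0.1798] [ 0.5616 -0.1226  0.1199]
```

```bash
python3 -m creep '[{"gripper":0,"xyz":[2,0,0],"roll":0},{"gripper":0,"xyz":[4.5,0,0],"roll":0},{"gripper":0,"xyz":[6.5,0,0],"roll":0},{"gripper":0,"xyz":[7.6,0,0],"roll":0},{"gripper":0,"xyz":[7.8,0,1],"roll":0},{"gripper":0,"xyz":[7.8,0,3],"roll":0},{"gripper":0,"xyz":[7.8,0,5],"roll":0},{"gripper":0,"xyz":[7.8,0,6],"roll":0}]' | grep -E 'pos|ori|grip'
python3 -m creep '[{"gripper":0,"xyz":[0,0,0],"roll":0},{"gripper":0,"xyz":[0,0,0],"roll":0},{"gripper":0,"xyz":[0,0,0],"roll":0},{"gripper":0,"xyz":[0,0,0],"roll":0},{"gripper":0,"xyz":[0,0,0],"roll":0},{"gripper":0,"xyz":[0,0,0],"roll":0},{"gripper":0,"xyz":[0,0,0],"roll":0},{"gripper":0,"xyz":[0,0,0],"roll":0}]' | grep -E 'pos|ori|grip'
python3 go.py .5609 -.0444 .043 90.4
```

```text
ee_pos: [0.559, -0.0461, 0.0569]
orientation: [-179.4, 0.1, 90.4]
gripper_width: 0.0351
grip_force: 61.0
ee_pos: [0.5609, -0.0442, 0.0601]
orientation: [-179.6, 0.0, 90.4]
gripper_width: 0.0351
grip_force: 61.0
xyz [-0.01, 0.03, 5.61] roll 0.001 cur [560.9 -44.2  60.1] 90.45 j7 -18.3
```

```bash
python3 -m creep '[{"gripper":0,"xyz":[0,0,1],"roll":0},{"gripper":0,"xyz":[0,0,2],"roll":0},{"gripper":0,"xyz":[0,0,3],"roll":0},{"gripper":0,"xyz":[0,0,4],"roll":0},{"gripper":0,"xyz":[0,0,4.8],"roll":0},{"gripper":0,"xyz":[0,0,5.4],"roll":0},{"gripper":0,"xyz":[0,0,5.6],"roll":0},{"gripper":0,"xyz":[0,0,5.6],"roll":0}]' | grep -E 'pos|ori|force'
python3 -m creep '[{"gripper":0,"xyz":[0,0,0.1],"roll":0},{"gripper":0,"xyz":[0,0,0.2],"roll":0},{"gripper":0,"xyz":[0,0,0.3],"roll":0},{"gripper":0,"xyz":[0,0,0.3],"roll":0},{"gripper":0,"xyz":[0,0,0.3],"roll":0},{"gripper":0,"xyz":[0,0,0.3],"roll":0},{"gripper":0,"xyz":[0,0,0.3],"roll":0},{"gripper":0,"xyz":[0,0,0.3],"roll":0}]' | grep -E 'pos|ori|force'
```

```text
ee_pos: [0.5597, -0.044, 0.0029]
orientation: [-179.5, 0.0, 90.5]
wrist_force: [-0.6, -0.5, -2.6]
grip_force: 61.1
ee_pos: [0.5609, -0.0442, 0.0012]
orientation: [-179.6, 0.0, 90.5]
wrist_force: [0.6, 0.6, 1.1]
grip_force: 61.4
```

```bash
python3 -m creep '[{"gripper":0.65,"xyz":[0,0,0],"roll":0},{"gripper":0.65,"xyz":[0,0,0],"roll":0},{"gripper":0.65,"xyz":[0,0,0],"roll":0},{"gripper":0.65,"xyz":[0,0,-1],"roll":0},{"gripper":0.65,"xyz":[0,0,-4],"roll":0},{"gripper":0.65,"xyz":[0,0,-8],"roll":0},{"gripper":0.65,"xyz":[1,0,-10],"roll":0},{"gripper":0.65,"xyz":[3,0,-11],"roll":-0.12}]' | grep -E 'pos|ori|force'
python3 -m creep '[{"gripper":0.6,"xyz":[3,0,0],"roll":-0.12},{"gripper":0.6,"xyz":[4.3,0,0],"roll":-0.24},{"gripper":0.6,"xyz":[4.3,0,0],"roll":-0.36},{"gripper":0.6,"xyz":[4.3,0,0],"roll":-0.48},{"gripper":0.6,"xyz":[4.3,0,0],"roll":-0.6},{"gripper":0.6,"xyz":[4.3,0,0],"roll":-0.72},{"gripper":0.6,"xyz":[4.3,0,0],"roll":-0.84},{"gripper":0.6,"xyz":[4.3,0,0],"roll":-0.96}]' | grep -E 'pos|ori|force'
python3 -m creep '[{"gripper":0.6,"xyz":[0,0,0],"roll":-0.12},{"gripper":0.6,"xyz":[0,0,0],"roll":-0.24},{"gripper":0.6,"xyz":[0,0,0],"roll":-0.36},{"gripper":0.6,"xyz":[0,0,0],"roll":-0.48},{"gripper":0.6,"xyz":[0,0,0],"roll":-0.48},{"gripper":0.6,"xyz":[0,0,0],"roll":-0.48},{"gripper":0.6,"xyz":[0,0,0],"roll":-0.48},{"gripper":0.6,"xyz":[0,0,0],"roll":-0.48}]' | grep -E 'pos|ori|force'
python3 look.py w15.png battery hood_tab
python3 -c "
from h import *
p=shot('side')
for t in('battery','hood_tab'):
  for q in pinpoint(t,clean(p))[:2]:print(t,q['score'],world(p,q['position']).round(4))"
python3 go.py .562 .0289 .0775 180
```

```text
ee_pos: [0.5635, -0.0169, 0.115]
orientation: [-179.9, 0.2, 97.0]
wrist_force: [0.3, 0.8, -0.4]
grip_force: 0.0
ee_pos: [0.5555, 0.0284, 0.1115]
orientation: [-179.8, -0.3, 152.7]
wrist_force: [-0.3, -0.7, 0.0]
grip_force: 0.0
ee_pos: [0.5555, 0.0284, 0.1111]
orientation: [-179.9, -0.4, 179.7]
wrist_force: [0.1, 0.5, -0.5]
grip_force: 0.0
battery 0.7 [ 0.5558 -0.0425  0.0171] [225. 230.]
hood_tab 0.59 [0.5592 0.0278 0.091 ] [327. 270.]
battery 0.44 [ 0.6886 -0.0556  0.0064]
hood_tab 0.6 [0.5629 0.0296 0.0926]
hood_tab 0.2 [ 0.5585 -0.0069 -0.0015]
xyz [-0.71, 0.04, 7.23] roll -0.003 cur [555.4  28.6 110.8] 179.82 j7 54.5
```

```bash
python3 -m creep '[{"gripper":0.6,"xyz":[-0.5,0,2],"roll":0},{"gripper":0.6,"xyz":[-0.5,0,4.5],"roll":0},{"gripper":0.6,"xyz":[-0.5,0,6.5],"roll":0},{"gripper":0.6,"xyz":[-0.5,0,7.2],"roll":0},{"gripper":0.6,"xyz":[-0.5,0,7.2],"roll":0},{"gripper":0,"xyz":[-0.5,0,7.2],"roll":0},{"gripper":0,"xyz":[-0.5,0,7.2],"roll":0},{"gripper":0,"xyz":[-0.5,0,7.2],"roll":0}]' 40 | grep -E 'pos|ori|force'
python3 -m creep '[{"gripper":0,"xyz":[0,0,0],"roll":0},{"gripper":0,"xyz":[0,0,0],"roll":0},{"gripper":0,"xyz":[0,-1,0],"roll":0},{"gripper":0,"xyz":[0,-2,0],"roll":0},{"gripper":0,"xyz":[0,-3,0],"roll":0},{"gripper":0,"xyz":[0,-4,0],"roll":0},{"gripper":0,"xyz":[0,-5,0],"roll":0},{"gripper":0,"xyz":[0,-6,0],"roll":0}]' | grep -E 'pos|ori|force'
python3 -m creep '[{"gripper":0,"xyz":[0,-0.5,0],"roll":0},{"gripper":0,"xyz":[0,-0.8,0],"roll":0},{"gripper":0,"xyz":[0,-0.9,0],"roll":0},{"gripper":0,"xyz":[0,-1,0],"roll":0},{"gripper":0,"xyz":[0,-1.1,0],"roll":0},{"gripper":0,"xyz":[0,-1.2,0],"roll":0},{"gripper":0,"xyz":[0,-1.2,0],"roll":0},{"gripper":0,"xyz":[0,-1.2,0],"roll":0}]' | grep -E 'pos|ori|force'
```

```text
ee_pos: [0.561, 0.0287, 0.0401]
orientation: [-180.0, -0.3, 179.8]
wrist_force: [0.7, 0.7, 0.2]
grip_force: 0.0
ee_pos: [0.5604, -0.032, 0.0401]
orientation: [-180.0, -0.3, 179.8]
wrist_force: [-1.3, 3.2, 8.9]
grip_force: 43.0
ee_pos: [0.5603, -0.0412, 0.0401]
orientation: [179.8, -0.3, 179.9]
wrist_force: [-2.0, 6.9, 7.9]
grip_force: 42.8
```

The hood is shut against its stop. Now the spanner.

```bash
python3 -m creep '[{"gripper":0.4,"xyz":[0,-1.1,0],"roll":0},{"gripper":0.4,"xyz":[0,-1.1,0],"roll":0},{"gripper":0.5,"xyz":[0,-1.1,-1],"roll":0},{"gripper":0.5,"xyz":[0,-1.1,-4],"roll":0},{"gripper":0.5,"xyz":[0,0,-7],"roll":0},{"gripper":0.5,"xyz":[0,4,-9],"roll":0},{"gripper":0.5,"xyz":[0,8,-9],"roll":-0.12},{"gripper":0.5,"xyz":[0,12,-9],"roll":-0.24}]' | grep -E 'pos|ori|force'
python3 go.py .5915 .237 .14 199.1
```

```text
ee_pos: [0.5625, 0.0753, 0.1313]
orientation: [-179.9, -0.2, -166.4]
wrist_force: [0.2, 0.5, -0.7]
grip_force: 0.0
xyz [-6.64, 15.04, 2.98] roll -0.096 cur [562.5  75.3 131.3] -166.38 j7 62.9
```

```bash
python3 -m creep '[{"gripper":0.5,"xyz":[-1.5,4,0],"roll":-0.05},{"gripper":0.5,"xyz":[-3,7.5,0],"roll":-0.1},{"gripper":0.5,"xyz":[-4.5,11,0],"roll":-0.1},{"gripper":0.5,"xyz":[-5.5,14,0],"roll":-0.1},{"gripper":0.5,"xyz":[-6,15,0],"roll":-0.1},{"gripper":0.5,"xyz":[-6,15,0],"roll":-0.1},{"gripper":0.5,"xyz":[-6,15,0],"roll":-0.1},{"gripper":0.5,"xyz":[-6,15,0],"roll":-0.1}]' | grep -E 'pos|ori|force'
python3 look.py w16.png spanner
python3 go.py .5915 .237 .042 199.1
python3 - <<'E'
from h import *
p=shot('wrist');c=p['color'].astype(int);sat=c.max(2)-c.min(2);m=((sat<25)&(c.sum(2)>200)).astype(np.uint8);m[:60]=0
n,l,st,ce=cv2.connectedComponentsWithStats(m)
for i in range(1,n):
    if st[i,4]>150: print(st[i],ce[i].round())
save({'color':np.where(m[...,None]>0,p['color'],p['color']//3)},'m16.png')
print(pix(p,[.5335,.2183,.012]),pix(p,[.647,.2577,.012]))
E
```

```text
ee_pos: [0.5844, 0.2335, 0.1283]
orientation: [-180.0, -0.5, -160.8]
wrist_force: [-0.1, -0.2, 0.0]
grip_force: 0.0
spanner 0.59 [ 0.5941  0.237  -0.0038] [328. 230.]
xyz [-0.88, 0.11, 12.52] roll 0.0 cur [584.4 233.4 128.3] -160.88 j7 55.1
[    0    60   145   126 12885] [ 69. 117.]
[373  60  34  16 216] [389.  68.]
[ 311  132   38  194 3249] [330. 230.]
[  60  240   64   57 1362] [ 91. 269.]
[230 294  33  59 802] [246. 321.]
[394 294  32  59 800] [410. 321.]
[  0 409  31  35 578] [ 10. 425.]
[331.42723106 148.06631928] [330.99925826 305.81627105]
```

View pics/w16.png

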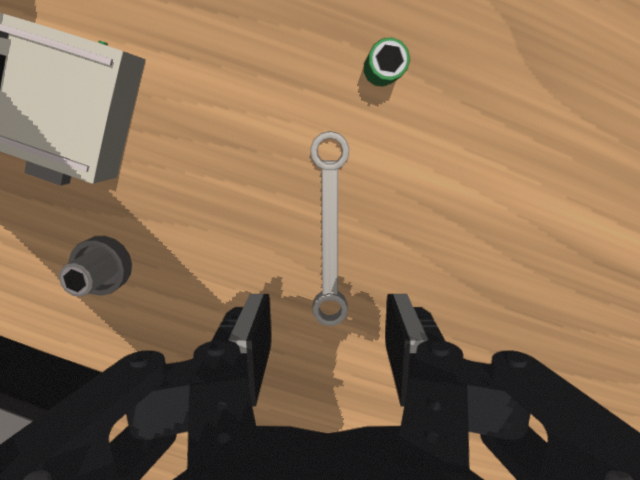

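Rings at (330,151) and (330,309): the spanner is aligned with the tool and lies between the open fingers. The small socket stands in its cup at (90,270).

```bash
python3 - <<'E'
from h import *
from go import go
p=shot('wrist');a,b=ray(p,(330,151),.012),ray(p,(330,309),.012);m=(a+b)/2;d=b-a
yw=180+np.degrees(np.arctan2(d[1],d[0]));print(m,yw,np.linalg.norm(d));go(m[0],m[1],.004,yw)
E
```

```text
[0.59272113 0.23831898 0.012     ] 199.2665091257946 0.12083030946116272
xyz [-1.05, 0.11, 16.34] roll -0.002 cur [584.3 234.1 128.4] -160.84 j7 55.1
```

```bash
python3 -m creep '[{"gripper":0.5,"xyz":[-1,0.1,3],"roll":0},{"gripper":0.5,"xyz":[-1,0.1,7],"roll":0},{"gripper":0.5,"xyz":[-1,0.1,11],"roll":0},{"gripper":0.5,"xyz":[-1,0.1,13.5],"roll":0},{"gripper":0.5,"xyz":[-1,0.1,15],"roll":0},{"gripper":0.5,"xyz":[-1,0.1,15.7],"roll":0},{"gripper":0.5,"xyz":[-1,0.1,15.9],"roll":0},{"gripper":0.5,"xyz":[-1,0.1,15.9],"roll":0}]' 60 | grep -E 'pos|ori|force'
python3 go.py .5927 .2383 .004 199.2
python3 -m creep '[{"gripper":0.4,"xyz":[0,0,0.1],"roll":0},{"gripper":0.3,"xyz":[0,0,0.3],"roll":0},{"gripper":0,"xyz":[0,0,0.3],"roll":0},{"gripper":0,"xyz":[0,0,0.3],"roll":0},{"gripper":0,"xyz":[0,0,0.3],"roll":0},{"gripper":0,"xyz":[0,0,0.3],"roll":0},{"gripper":0,"xyz":[0,0,0.3],"roll":0},{"gripper":0,"xyz":[0,0,0.3],"roll":0}]' | grep -E 'pos|ori|force|width'
```

```text
ee_pos: [0.5925, 0.241, -0.0296]
orientation: [179.9, -0.3, -160.7]
wrist_force: [0.8, -0.2, 1.0]
grip_force: 0.0
xyz [0.06, -0.26, 0.54] roll 0.002 cur [592.5 241.  -29.6] -160.71 j7 49.1
ee_pos: [0.5926, 0.2407, -0.0323]
orientation: [179.9, -0.3, -160.7]
wrist_force: [-0.8, -1.6, 6.4]
gripper_width: 0.0092
grip_force: 58.9
```

```bash
python3 -m creep '[{"gripper":0.35,"xyz":[0,0,0],"roll":0},{"gripper":0.35,"xyz":[0,0,0],"roll":0},{"gripper":0.35,"xyz":[0,-0.1,0.1],"roll":0},{"gripper":0.35,"xyz":[0,-0.2,0.3],"roll":0},{"gripper":0.35,"xyz":[0,-0.2,0.3],"roll":0},{"gripper":0,"xyz":[0,-0.2,0.3],"roll":0},{"gripper":0,"xyz":[0,-0.2,0.3],"roll":0},{"gripper":0,"xyz":[0,-0.2,0.3],"roll":0}]' | grep -E 'pos|ori|force|width'
python3 -m creep '[{"gripper":0,"xyz":[0,0,0],"roll":0},{"gripper":0,"xyz":[0,0,0],"roll":0},{"gripper":0,"xyz":[0,0,0],"roll":0},{"gripper":0,"xyz":[0,0,0],"roll":0},{"gripper":0,"xyz":[0,0,-0.5],"roll":0},{"gripper":0,"xyz":[0,0,-2],"roll":0},{"gripper":0,"xyz":[0,0,-4],"roll":0},{"gripper":0,"xyz":[0,0,-6],"roll":0}]' | grep -E 'pos|ori|force|width'
python3 - <<'E'
from h import *
from go import go
p=shot('side')
for q in pinpoint('spanner',clean(p))[:2]:print(q['score'],world(p,q['position']).round(4))
go(.52,-.26,.14,167.4)
E
```

```text
ee_pos: [0.5922, 0.2387, -0.0366]
orientation: [179.9, -0.4, -160.7]
wrist_force: [-0.4, -0.0, -0.1]
gripper_width: 0.0096
grip_force: 59.6
ee_pos: [0.5924, 0.2388, 0.0247]
orientation: [179.9, -0.4, -160.7]
wrist_force: [-0.1, 0.8, -1.2]
gripper_width: 0.0097
grip_force: 59.4
0.79 [0.5933 0.2382 0.0623]
xyz [23.68, -44.74, -7.4] roll 0.557 cur [595.4 240.7  28.2] -160.68 j7 51.5
```

```bash
python3 -m creep '[{"gripper":0,"xyz":[0,0,-3],"roll":0},{"gripper":0,"xyz":[0.5,-1,-6],"roll":0},{"gripper":0,"xyz":[1.2,-3.5,-9],"roll":0},{"gripper":0,"xyz":[2.5,-7,-10],"roll":0},{"gripper":0,"xyz":[4,-10.5,-10],"roll":0.05},{"gripper":0,"xyz":[5.3,-14,-10],"roll":0.1},{"gripper":0,"xyz":[6.6,-17.5,-10],"roll":0.15},{"gripper":0,"xyz":[8,-21,-10],"roll":0.2}]' | grep -E 'pos|ori|width'
python3 go.py .585 -.19 .165 167.4
```

```text
ee_pos: [0.5871, 0.0121, 0.1238]
orientation: [-180.0, -0.4, -172.3]
gripper_width: 0.0099
xyz [2.92, -20.0, -0.2] roll 0.355 cur [587.1  12.1 123.8] -172.28 j7 64.2
```

```bash
python3 -m creep '[{"gripper":0,"xyz":[0.5,-3.5,0],"roll":0.05},{"gripper":0,"xyz":[1,-7,0],"roll":0.1},{"gripper":0,"xyz":[1.5,-10.5,0],"roll":0.15},{"gripper":0,"xyz":[2,-14,0],"roll":0.2},{"gripper":0,"xyz":[2.4,-17,0],"roll":0.25},{"gripper":0,"xyz":[2.7,-19,0],"roll":0.3},{"gripper":0,"xyz":[2.9,-20,0],"roll":0.355},{"gripper":0,"xyz":[2.9,-20,0],"roll":0.355}]' | grep -E 'pos|ori|width'
python3 -m creep '[{"gripper":0,"xyz":[0,0,0],"roll":0},{"gripper":0,"xyz":[0,0,0],"roll":0},{"gripper":0,"xyz":[0,0,0],"roll":0},{"gripper":0,"xyz":[0,0,0],"roll":0},{"gripper":0,"xyz":[0,0,0],"roll":0},{"gripper":0,"xyz":[0,0,0],"roll":0},{"gripper":0,"xyz":[0,0,0],"roll":0},{"gripper":0,"xyz":[0,0,0],"roll":0}]' | grep -E 'pos|ori|width'
python3 look.py w17.png cradle spanner; python3 go.py .605 -.287 .165 167.4
python3 -c "
from h import *
for n in ('side','top'):
  p=shot(n)
  for t in('cradle','spanner'):
    for q in pinpoint(t,clean(p))[:1]:print(n,t,q['score'],world(p,q['position']).round(4))"
```

```text
ee_pos: [0.5854, -0.1916, 0.1233]
orientation: [-179.8, -0.4, 167.1]
gripper_width: 0.0094
ee_pos: [0.5861, -0.1878, 0.1237]
orientation: [-179.9, -0.4, 167.5]
gripper_width: 0.0097
cradle 0.97 [ 0.6051 -0.2835  0.0029] [213. 270.]
spanner 0.8 [ 0.5885 -0.1871  0.1621] [331. 317.]
xyz [-3.99, -9.26, -0.24] roll 0.002 cur [ 586.  -188.   123.7] 167.51 j7 65.7
side spanner 0.6 [ 0.588  -0.1893  0.1647]
top cradle 0.96 [ 6.060e-01 -2.913e-01  4.000e-04]
top spanner 0.61 [ 0.587  -0.1904  0.1582]
```

View pics/w17.png

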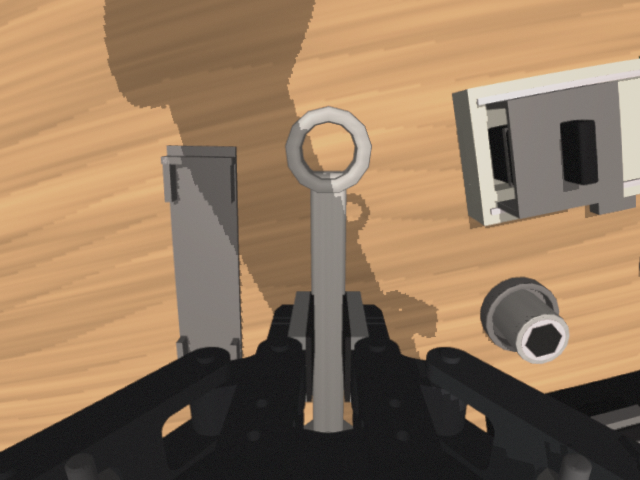

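The cradle's side edges run (172,200)→(180,340) and (238,200)→(241,300), and its near end wall is at row ~150. The hood is shut, the large socket stands in its cup, and the spanner is held straight.

```bash
python3 - <<'E'
from h import *
p=shot('wrist');T=T_tool();print(T[:3,3].round(4))
f=lambda u,z:ray(p,u,z)[:2]
for a,b in(((172,205),(179,335)),((238,205),(242,300))):
    A,B=f(a,.005),f(b,.005);d=B-A;print(A.round(4),B.round(4),np.degrees(np.arctan2(d[1],d[0])).round(2))
print('end top',f((167,147),.017).round(4),f((236,147),.017).round(4))
zt=T[2,3]+.0366+.012
print('ring near',f((329,151),zt).round(4))
c=p['color'];g=cv2.cvtColor(c,6)
for r in(215,250,290,320):
    e=np.abs(np.diff(cv2.GaussianBlur(g,(3,3),0)[r,150:265].astype(int)));i=np.argsort(e)[-6:];print(r,sorted((i+150).tolist()))
E
```

```text
[ 0.5861 -0.188   0.1237]
[ 0.5492 -0.2986] [ 0.6526 -0.3271] -15.38
[ 0.5601 -0.2502] [ 0.6336 -0.2677] -13.4
end top [ 0.5083 -0.2848] [ 0.5193 -0.2378]
ring near [ 0.5274 -0.1747]
215 [169, 170, 216, 217, 235, 238]
250 [172, 173, 234, 235, 236, 239]
290 [237, 238, 240, 241, 258, 259]
320 [178, 238, 239, 241, 242, 243]
```

```bash
python3 -m creep '[{"gripper":0,"xyz":[-1,-2,0],"roll":0.015},{"gripper":0,"xyz":[-2,-5,0],"roll":0.015},{"gripper":0,"xyz":[-3.5,-8,0],"roll":0.015},{"gripper":0,"xyz":[-4.1,-9.2,0],"roll":0.015},{"gripper":0,"xyz":[-4.1,-9.2,1],"roll":0.015},{"gripper":0,"xyz":[-4.1,-9.2,3],"roll":0.015},{"gripper":0,"xyz":[-4.1,-9.2,5],"roll":0.015},{"gripper":0,"xyz":[-4.1,-9.2,5],"roll":0.015}]' | grep -E 'pos|ori|width'
python3 -m creep '[{"gripper":0,"xyz":[0,0,0],"roll":0},{"gripper":0,"xyz":[0,0,0],"roll":0},{"gripper":0,"xyz":[0,0,0],"roll":0},{"gripper":0,"xyz":[0,0,0],"roll":0},{"gripper":0,"xyz":[0,0,0],"roll":0},{"gripper":0,"xyz":[0,0,0],"roll":0},{"gripper":0,"xyz":[0,0,0],"roll":0},{"gripper":0,"xyz":[0,0,0],"roll":0}]' | grep -E 'pos|ori|width'
python3 look.py w18.png cradle spanner
python3 - <<'E'
from h import *
p=shot('wrist');T=T_tool();print(T[:3,3].round(4));c=p['color'].astype(int);s=(c.max(2)-c.min(2))
for r in range(60,300,15): # runs of low saturation (grey) along row
    m=(s[r]<30).astype(int);d=np.flatnonzero(np.diff(np.r_[0,m,0]));print(r,[(int(a),int(b)) for a,b in zip(d[::2],d[1::2]) if b-a>5])
for q in([.606,-.2865,.005],[.5136,-.2647,.017],[.533,-.269,.005]):print(pix(p,q).round(1))
E
```

```text
ee_pos: [0.6026, -0.285, 0.069]
orientation: [-180.0, -0.8, 166.7]
gripper_width: 0.0098
ee_pos: [0.6059, -0.2868, 0.0738]
orientation: [-179.9, -0.4, 166.6]
gripper_width: 0.0097
spanner 0.82 [ 0.6069 -0.288   0.112 ] [325. 315.]
[ 0.6058 -0.2867  0.0735]
60 [(628, 640)]
75 [(629, 640)]
90 [(281, 372), (630, 640)]
105 [(283, 370), (631, 640)]
120 [(284, 369), (633, 640)]
135 [(284, 369), (634, 640)]
150 [(284, 371), (634, 640)]
165 [(284, 369)]
180 [(284, 367)]
195 [(285, 366)]
210 [(285, 366)]
225 [(285, 365)]
240 [(285, 365)]
255 [(285, 364)]
270 [(285, 364)]
285 [(286, 363)]
[328.6 238.6]
[328.6  75.8]
[329.  113.9]
```

```bash
python3 - <<'E'
from h import *
p=shot('wrist');c=p['color'].astype(int);s=(c.max(2)-c.min(2))
for u in(300,328,355):
    m=s[:300,u]<30;print(u,np.flatnonzero(m)[:1],[int(x) for x in c[70:110,u].sum(1)//3])
for d in(0,.005,.010):print(pix(p,np.array([.5136,-.2647,.017])+d*np.array([.972,-.235,0])).round(1))
E
python3 go.py .6054 -.2887 .0424 166
```

```text
300 [77] [108, 107, 107, 107, 107, 106, 103, 96, 95, 94, 95, 94, 95, 96, 94, 92, 96, 94, 95, 95, 95, 95, 95, 97, 95, 94, 90, 65, 70, 92, 93, 94, 94, 93, 95, 95, 95, 94, 92, 95]
328 [77] [107, 107, 108, 108, 110, 109, 107, 101, 97, 96, 95, 94, 96, 95, 95, 94, 96, 94, 95, 96, 96, 96, 95, 96, 95, 96, 91, 70, 68, 93, 95, 95, 95, 94, 93, 91, 93, 109, 119, 122]
355 [78] [163, 163, 163, 163, 163, 161, 161, 157, 144, 142, 143, 142, 142, 143, 141, 141, 142, 137, 113, 97, 95, 94, 95, 95, 95, 95, 94, 88, 62, 77, 92, 94, 95, 95, 95, 95, 93, 95, 94, 95]
[328.5  75.8]
[328.5  85.4]
[328.4  94.8]
xyz [-0.06, -0.19, 7.01] roll 0.011 cur [ 605.8 -286.7   73.5] 166.65 j7 72.0
```

```bash
python3 -m creep '[{"gripper":0,"xyz":[0,-0.2,1],"roll":0.011},{"gripper":0,"xyz":[0,-0.2,3],"roll":0.011},{"gripper":0,"xyz":[0,-0.2,5],"roll":0.011},{"gripper":0,"xyz":[0,-0.2,7],"roll":0.011},{"gripper":0,"xyz":[0,-0.2,8.5],"roll":0.011},{"gripper":0,"xyz":[0,-0.2,9.5],"roll":0.011},{"gripper":0,"xyz":[0,-0.2,9.9],"roll":0.011},{"gripper":0,"xyz":[0,-0.2,9.9],"roll":0.011}]' | grep -E 'pos|ori|force'
python3 -m creep '[{"gripper":0,"xyz":[0,0,0.1],"roll":0},{"gripper":0,"xyz":[0,0,0.2],"roll":0},{"gripper":0,"xyz":[0,0,0.3],"roll":0},{"gripper":0,"xyz":[0,0,0.4],"roll":0},{"gripper":0,"xyz":[0,0,0.5],"roll":0},{"gripper":0,"xyz":[0,0,0.5],"roll":0},{"gripper":0,"xyz":[0,0,0.5],"roll":0},{"gripper":0,"xyz":[0,0,0.5],"roll":0}]' | grep -E 'pos|ori|force'
```

```text
ee_pos: [0.604, -0.2883, -0.0266]
orientation: [-179.9, -0.5, 166.0]
wrist_force: [-0.9, -0.2, -1.1]
grip_force: 59.4
ee_pos: [0.6046, -0.2887, -0.0303]
orientation: [-179.9, -0.4, 166.0]
wrist_force: [0.4, -0.5, -1.5]
grip_force: 59.4
```

```bash
python3 -m creep '[{"gripper":0,"xyz":[0,0,0.1],"roll":0},{"gripper":0,"xyz":[0,0,0.15],"roll":0},{"gripper":0,"xyz":[0,0,0.15],"roll":0},{"gripper":0.35,"xyz":[0,0,0.1],"roll":0},{"gripper":0.35,"xyz":[0,0,0.1],"roll":0},{"gripper":0.35,"xyz":[0,0,0.1],"roll":0},{"gripper":0.35,"xyz":[0,0,-0.3],"roll":0},{"gripper":0.35,"xyz":[0,0,-1],"roll":0}]' | grep -E 'pos|ori|force'
python3 -m creep '[{"gripper":0.4,"xyz":[0,0,-3],"roll":0},{"gripper":0.4,"xyz":[0,0,-6],"roll":0},{"gripper":0.4,"xyz":[0,0,-10],"roll":0},{"gripper":0.4,"xyz":[0,0,-14],"roll":0},{"gripper":0.4,"xyz":[2,0,-17],"roll":0},{"gripper":0.4,"xyz":[4,0,-19],"roll":0},{"gripper":0.4,"xyz":[4,0,-19],"roll":0},{"gripper":0.4,"xyz":[4,0,-19],"roll":0}]' | grep -E 'time|pos|ori|force'
cat > fin.py <<'E'
from h import *
for n in('top','side','wrist'):
    p=shot(n);save(p,'fin_'+n+'.png')
    for t in('battery','socket_large','socket_small','spanner','charger','hood_tab','cradle','cup_large','cup_small'):
        for q in pinpoint(t,clean(p))[:3]:
            if q['score']>.4: print(n,t,round(q['score'],2),world(p,q['position']).round(4))
E
python3 fin.py
```

```text
ee_pos: [0.604, -0.2884, -0.0209]
orientation: [-179.9, -0.5, 166.0]
wrist_force: [-0.1, 0.4, -0.3]
grip_force: 0.0
time: 56.73
ee_pos: [0.5676, -0.2796, 0.1721]
orientation: [-179.7, -0.2, 166.0]
wrist_force: [0.8, -0.7, -0.6]
grip_force: 0.0
top socket_large 0.68 [ 0.6921 -0.057   0.0029]
top socket_small 0.56 [0.6772 0.078  0.0089]
top socket_small 0.53 [0.4775 0.2339 0.0028]
top spanner 0.69 [ 0.6059 -0.2915  0.0081]
top spanner 0.43 [ 0.5586 -0.0055  0.0022]
top charger 0.94 [ 0.5586 -0.0061  0.0006]
top cradle 0.56 [ 0.6031 -0.2938 -0.0028]
top cup_large 0.5 [ 0.6926 -0.055  -0.0016]
top cup_small 0.67 [ 0.6841  0.0791 -0.0016]
side battery 0.77 [ 0.5629 -0.0409  0.0154]
side socket_large 0.88 [ 0.4277  0.0938 -0.0029]
side socket_large 0.73 [ 0.6868 -0.0573  0.0021]
side socket_small 0.79 [0.4709 0.2313 0.001 ]
side socket_small 0.72 [0.681  0.0741 0.0059]
side spanner 0.83 [ 0.6079 -0.2895  0.005 ]
side charger 0.57 [ 0.5591 -0.0089 -0.0038]
side hood_tab 0.85 [ 0.5645 -0.0412  0.0917]
side cradle 0.77 [ 6.076e-01 -2.876e-01 -3.000e-04]
side cup_large 0.88 [ 0.6948 -0.0552 -0.0021]
side cup_small 0.73 [0.6783 0.0771 0.0065]
wrist battery 0.76 [ 0.56   -0.0451  0.0192]
wrist socket_large 0.82 [ 0.6929 -0.0585  0.0059]
wrist spanner 0.93 [ 0.6072 -0.2886  0.0033]
wrist charger 0.59 [ 0.5585 -0.0087 -0.0044]
wrist hood_tab 0.74 [ 6.065e-01 -2.832e-01  4.000e-04]
wrist cradle 0.91 [ 0.6082 -0.2833  0.0011]
wrist cradle 0.49 [ 0.5587 -0.0089 -0.0038]
wrist cup_large 0.61 [ 0.6937 -0.0542 -0.0025]
```

Every thing is measured in its holder, the hood is shut (tab at y ≈ -0.041) and the gripper is clear, so I'm handing in.

```bash
python3 -c "
from cell import arm
print(arm.job_done())"
```

```text
the job is handed in; nothing more can be done
None
```

I handed the job in at about 57 s of the 144 s limit. By the last camera measurements the spanner, both sockets and the battery are in their holders, the hood is shut and the gripper is clear; the hand-in call returned no verdict.

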